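# Load a tube rack through the sprung gate of an analyser

## Task

Set the red tube rack into the open end of the analyser's loading lane with its grey nose towards the yellow gate, then push it from behind through the sprung gate and on until the blue docking slider at the far end is fully home; lean on it there with about 15 N for a full second so that the contacts seat, never with more than 25 N. Then take the hand away so that both gate leaves spring shut behind the rack. Push the slider only with the rack, keep the rack upright, and leave the tip box, the bottle and the well plate where they are.

Things in the scene. Friction and masses are not known exactly. Their poses are not given: they have to be found in the camera images.
- rack: Loose red tube rack, 100 mm long (x) x 46 wide (y) x 45 high, 0.2 to 0.4 kg, with two rows of capped tubes standing up to 57 mm above its underside. Origin: centre of its underside; z up, x along its length towards the nose. The grey nose, 38 mm wide, is the last 8 mm at +x; the flat rear face is at x = -50 mm. Pick it across its width.
- rack_nose (a point): Centre of the front face of the rack's grey nose, 50 mm ahead of the rack's origin and 20 mm above its underside.
- lane: Fixed loading lane with the white analyser at its end (250 x 300 mm, 145 mm high, from x = 200 mm on). Origin: on the bench under the middle of the gate; x along the lane in the loading direction, z up. The lane's floor is 6 mm above the bench from x = -135 mm (open end) to 200 mm. Two gate posts at x = 0, y = +-33.5 mm, 12 mm square, tops 56 mm above the bench; open above between them.
- stage (a point): Point on the lane floor where the rack's origin goes first, 75 mm before the gate (lane x = -75 mm, 6 mm above the bench). Staging part, open above: lane x = -135 to -46 mm, 58 mm wide between walls whose tops are 18 mm above the bench, then tapering to 50 mm at the gate. Axes as the lane's.
- bay (a point): Point on the floor of the bay behind the gate (lane x = 90 mm, 6 mm above the bench). Bay: 50 mm wide from lane x = 36 mm on, open above, walls to 24 mm above the bench. The docking slider stands across its end, 44 mm wide, from 10 to 44 mm above the bench. Slider fully out, its face is at lane x = 125 to 145 mm: set differently on each machine and not measured, so find home by feel.
- gate_left (a joint): Left leaf (+y side) of the yellow gate, 28 mm wide, from 11 to 47 mm above the bench, on an upright hinge at lane x = 0, y = 29 mm. Angle, rad: 0 shut across the lane, up to 1.5 swung inwards (+x). Opens inwards only; a spring shuts it (0.03 N m shut, 0.1 N m open: up to 12 N to open the gate with the rack, then up to 6 N of rubbing on rack and hand).
- gate_right (a joint): Right leaf (-y side) of the gate, mirror image of the left, hinge at y = -29 mm. 0 shut, up to 1.5 rad swung inwards.
- dock (a joint): Blue docking slider, m: 0 fully out, 0.016 fully home against a hard stop (towards +x of the lane). It starts 0 to 6 mm in, moves along the lane only when pushed with more than about 6 N, and stays where it is left. At home the resistance rises steeply, within about a millimetre, so creep up to it at 10 mm/s or slower.
- tip_box: Bystander: green pipette-tip box with yellow top, 78 x 112 x 56 mm; origin at the centre of its underside. To be left alone.
- reagent: Bystander: white bottle with blue cap, 56 mm across, 110 mm high; origin at the centre of its underside. To be left alone.
- well_plate: Bystander: white well plate, 85 x 127 x 14 mm; origin at the centre of its underside. To be left alone.

How it is judged:
By the outcome, as a careful person would: the job done as asked, in the order asked, and still so for the second after the job is handed in, with the robot touching nothing.
It also fails if it takes over 67 s, if anything falls off the work surface, if the arm or the gripper's body presses on something with over 40 N, if the wrist force passes 120 N, or if a joint passes its speed limit or range.

## Robot

A 6-joint arm with a two-finger parallel gripper is mounted at the origin on the work surface. World frame = base frame: x ahead of the robot, y to its left, z up, the work surface at z = 0. Lengths are in m, angles in rad, forces in N, time in s.
With the tool pointing down it reaches from about 0.3 to 0.875 m from the base axis. Payload 6.4 kg.
Tool frame: the origin (TCP) lies at the very end of the fingers, on their centre line; the grasp point (between the pads) lies 19 mm behind it (ctrl.tcp_to_grasp is the distance from the TCP to the grasp point, in m); z points along the fingers, y is the direction in which the jaws open and shut (so a half turn about z gives the same grasp; the last joint's range is limited). The gripper opens to 85 mm and grips with 20 to 120 N. Pads are 22 mm wide; open, the fingers measure 114 mm over their backs; the gripper's body (76 mm by 85 mm) begins 54 mm behind the grasp point. The pads swing forward as they close: fully open they stand 13 mm farther back than shut.
Start: joints at [0.995, 0.181, 1.607, -0, 1.354, -0.206], TCP at [0.208, 0.536, 0.231] pointing down, gripper open.
Joint ranges: [-2.99, 2.99], [-0.89, 2.07], [0.3, 2.58], [-1.14, 4.28], [0, 2.63], [-3.12, 3.12]. Speed limits (rad/s): [2.57, 2.57, 3.01, 3.14, 3.14, 3.14].

## Interface

Orientations are given as a unit quaternion [w, x, y, z].
In Python, from bench import ctrl gives the robot as it stands. The module is installed in compiled form; this text tells all that it offers.
- The arm moves only by the tool drive_tool, never from a script. Its argument "deltas" is a list of rows, each an object with "slide": the shift along the tool's x, y, z as a fraction of full scale, a list of three; "delta_rot": the turn, a rotation vector about the tool's x, y, z as a fraction of full scale, a list of three; "hand": the opening, from 0 (shut) to 1 (fully open). In form: [{"slide": [tx, ty, tz], "delta_rot": [wx, wy, wz], "hand": hand}, ...]. A call has exactly 5 rows; each row shifts and turns the commanded pose from where the row before left it, along the tool's axes as they then stand; what a row does not reach is not made up. Full scale, the value 1, is 50 mm for a shift and 180 degrees for a turn. A row lasts 1/8 s, in which the tool goes at most 62.5 mm and 10.7 degrees, less where a joint would pass 70% of its speed; a pose out of reach is approached as far as the arm can. A call with a number of a shift or a turn outside -1 to 1 is refused whole. A call with a gripper value outside its range is refused whole. The fingers move at their own pace and stop on an object; the grip force is fixed at half the most. Time passes only in rows, so rows that do not move let the fingers close, or fill a call up. It gives the time, the measured TCP pose, the force and the opening at its end, in the units of the state.
- ctrl.get_obs(): the state, without advancing time (a new reading comes with each control period).
- ctrl.camera(name): name is "scene" or "top" or "wrist"; returns a dict with "frame" (400x640x3 uint8, red, green, blue), "mtx" (3x3 intrinsics, pixels), "dist" ([k1, k2, p1, p2, k3] as OpenCV has them; the pictures are not rectified), "R" (3x3) and "t" (3): a world point X has camera coordinates R X + t. Camera axes: x right, y down, z forward; pixel columns grow to the right and rows downward; lengths in m; the calibration is good to about 2 mm. A picture is of the moment at which its call begins. There is no depth.
- ctrl.hand_in(): hands the job in, once; it reports no verdict.
The state is a dict: "time_s": time; "q": joint angles; "dq": joint speeds; "joint_efforts": joint torques, N m; "eef_pos": TCP position; "eef_rot": TCP orientation; "wrist_force": force on the tool from outside, world axes, zero at the start; "torque": the same for the moment, N m; "opening": opening from 0.0 (shut) to 1.0 (fully open).
Only numpy, scipy, OpenCV 4.12 (cv2) and the standard library are available. Lean on these libraries where they do the work, as an engineer would, in place of code of your own. Each camera call takes 0.05 s, during which the arm holds its last target.

## Working session

There is one attempt and no reset: what is moved stays moved. The work goes in short steps, Python scripts to look and compute and a tool call to move; the robot and the scene stay as the last step left them, time stands still between calls to the robot, and variables do not carry over. Pictures are saved under pics/ and viewed, and the job is handed in when it is done.

Besides the shell and the picture viewer there is one more tool, called after "Call:" as name(argument=value, ...) on one line, values as JSON. drive_tool: Moves the arm, as the interface text tells. Its arguments: {"type":"object","properties":{"deltas":{"type":"array","items":{"type":"object","properties":{"slide":{"type":"array","items":{"type":"number"}},"delta_rot":{"type":"array","items":{"type":"number"}},"hand":{"type":"number"}}}}},"required":["deltas"]}

```bash
mkdir -p pics; python3 - <<'E'
from bench import ctrl
import cv2,numpy as np
print(ctrl.get_obs(), ctrl.tcp_to_grasp)
for n in ["scene","top","wrist"]:
    c=ctrl.camera(n); cv2.imwrite(f"pics/{n}0.png",c["frame"][:,:,::-1])
    np.savez(f"pics/{n}0.npz",**c)
    print(n,c["mtx"].tolist(),c["dist"],c["R"].tolist(),c["t"])
E
```

```text
{'time_s': 0.0, 'q': array([ 9.94732752e-01,  1.81538966e-01,  1.60802122e+00, -8.98412103e-06,
        1.35378288e+00, -2.06299405e-01]), 'dq': array([-0.0007359 , -0.00063082,  0.00152549,  0.00017912,  0.00108233,
        0.00089853]), 'joint_efforts': array([-4.08021906e-04, -4.44868362e+01, -3.51337373e+01, -9.92735545e-05,
        9.16380814e-03,  1.60847293e-05]), 'eef_pos': array([0.20747998, 0.53566775, 0.23037893]), 'eef_rot': array([-3.29644086e-04,  1.83829604e-01,  9.82957736e-01, -8.10762750e-04]), 'wrist_force': array([ 0.30840098, -0.3606569 ,  0.48749861]), 'torque': array([-0.02785231, -0.00075054,  0.02706323]), 'opening': 0.9985696964277073} 0.0187
scene [[365.2889688139174, 0.0, 320.7530403493812], [0.0, 365.2889688139174, 199.0035205895473], [0.0, 0.0, 1.0]] [-0.05245849  0.          0.          0.          0.        ] [[-0.02424308352695205, 0.9995768688243327, 0.016073462988665355], [0.8077700184695036, 0.029058882896850984, -0.5887810956429945], [-0.588999040884519, -0.0012902077855403932, -0.8081327027171881]] [ 0.110602   -0.44135175  1.21706511]
top [[492.69816577327424, 0.0, 327.726192678599], [0.0, 492.69816577327424, 198.20759780156158], [0.0, 0.0, 1.0]] [-0.10370649  0.          0.          0.          0.        ] [[-0.04254014031548053, -0.9990933427023366, -0.00168197200048048], [-0.9719563554981476, 0.041774278607073265, -0.23142115861264057], [0.2312816020973081, -0.008209885183715846, -0.9728522078489481]] [-0.07098725  0.5844401   0.99027119]
wrist [[299.0833980037784, 0.0, 315.826294239136], [0.0, 299.0833980037784, 201.84639859823184], [0.0, 0.0, 1.0]] [-0.02303545  0.          0.          0.          0.        ] [[0.3596725780806706, 0.9330783558289338, -0.0006468851356618981], [0.8851302858714498, -0.3409705488332435, 0.3166756414084989], [0.2952626180367764, -0.1144721219857991, -0.9485336681837595]] [-0.5750445  -0.04140703  0.37975947]
```

View pics/scene0.png

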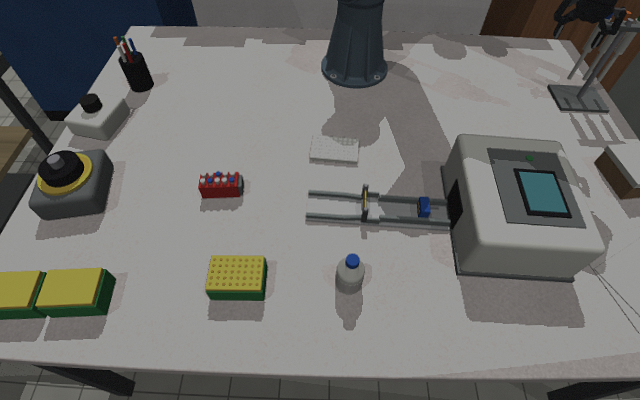

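View pics/top0.png

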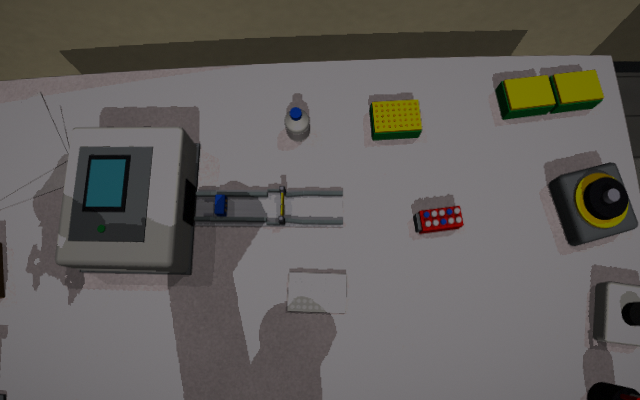

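View pics/wrist0.png

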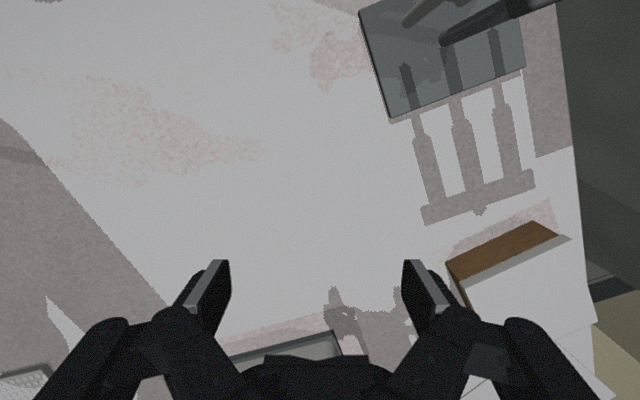

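```bash
cat > h.py <<'E'
import cv2,numpy as np
def w(c,u,v,z):
    p=cv2.undistortPoints(np.array([[[u,v]]],float),c["mtx"],c["dist"]).ravel()
    R=c["R"];t=c["t"];C=-R.T@t;d=R.T@np.array([p[0],p[1],1]);return (C+d*(z-C[2])/d[2])
def pj(c,X):
    X=np.atleast_2d(np.array(X,float));return cv2.projectPoints(X,cv2.Rodrigues(np.array(c["R"]))[0],np.array(c["t"]),c["mtx"],c["dist"])[0].reshape(-1,2)
def ld(n): return dict(np.load(f"pics/{n}.npz"))
def crop(c,u0,v0,u1,v1,s,out):
    cv2.imwrite(out,cv2.resize(c["frame"][v0:v1,u0:u1,::-1],None,fx=s,fy=s,interpolation=cv2.INTER_CUBIC))
E
python3 - <<'E'
from h import *
t=ld("top0");s=ld("scene0")
crop(t,190,170,350,240,5,"pics/a.png");crop(t,400,190,480,245,8,"pics/b.png")
crop(s,295,170,455,240,5,"pics/c.png");crop(s,185,160,255,210,8,"pics/d.png")
E
```

```text
(no output)
```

View pics/a.png

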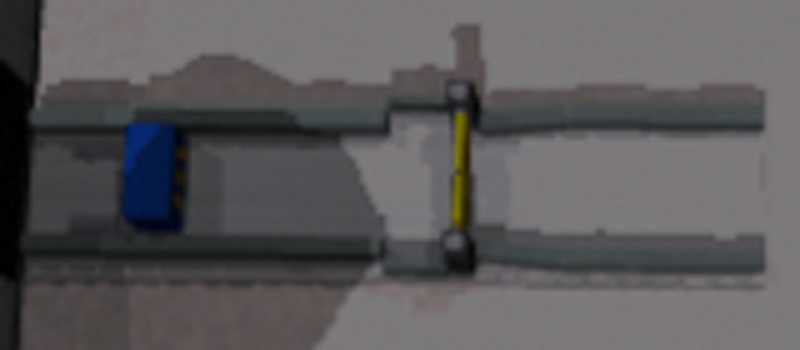

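View pics/b.png

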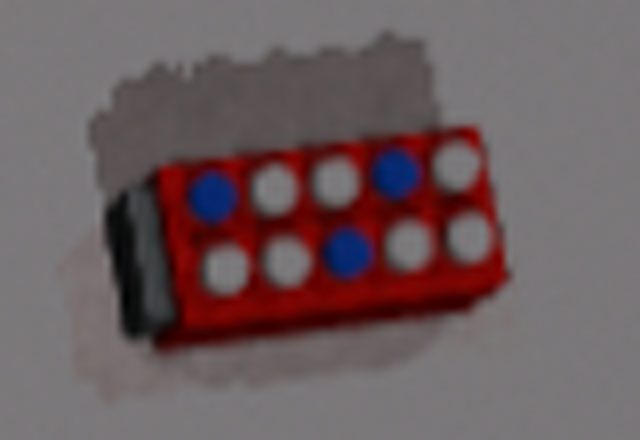

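View pics/c.png

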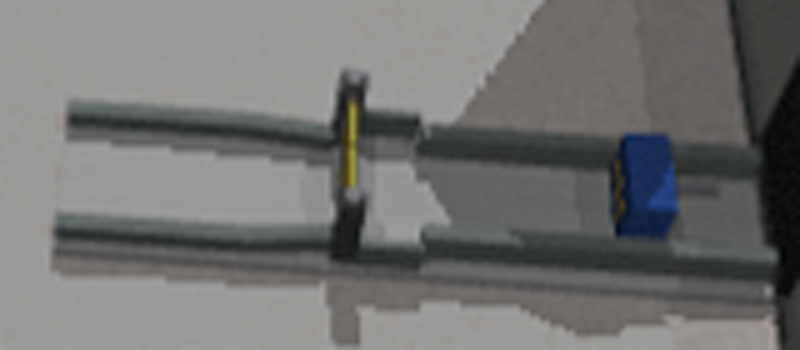

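View pics/d.png

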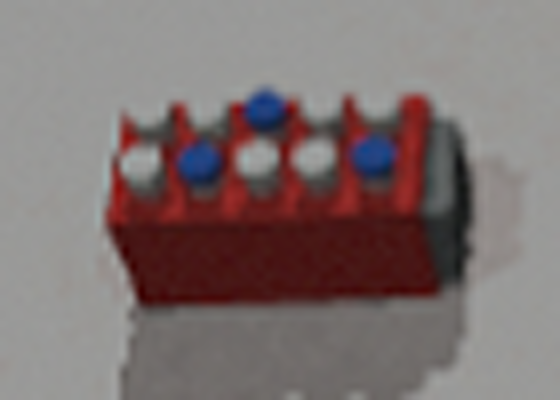

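```bash
python3 - <<'E'
from h import *
t=ld("top0");s=ld("scene0")
for c in (t,s): print("C",-c["R"].T@c["t"])
A=lambda x,y:(190+x/5,170+y/5)
Cc=lambda x,y:(295+x/5,170+y/5)
B=lambda x,y:(400+x/8,190+y/8)
D=lambda x,y:(185+x/8,160+y/8)
print("posts top",w(t,*A(460,92),.056),w(t,*A(458,240),.056))
print("posts scene",w(s,*Cc(353,75),.056),w(s,*Cc(352,192),.056))
print("gate leaf top ends",w(t,*A(462,110),.047),w(t,*A(460,228),.047))
print("lane end outer top",w(t,*A(765,103),.018),w(t,*A(765,272),.0))
print("lane end inner",w(t,*A(765,130),.006),w(t,*A(765,237),.018))
print("scene end",w(s,*Cc(68,103),.018),w(s,*Cc(56,215),.018))
print("analyser end walls",w(t,*A(35,108),.024),w(t,*A(25,240),.024))
print("slider top face far/near:",w(t,*A(185,125),.044),w(t,*A(180,228),.044))
print("rack caps top")
for p in [(213,197),(275,188),(335,182),(396,173),(457,165),(226,268),(287,262),(348,252),(408,245),(470,237)]: print(w(t,*B(*p),.057))
print("scene caps")
for p in [(142,158),(200,158),(258,156),(314,155),(373,155),(265,107)]: print(w(s,*D(*p),.057))
print("rack corners z45 top", [w(t,*B(*p),.045).round(4) for p in [(478,128),(508,275),(165,168),(175,330)]])
print("scene z45", [w(s,*D(*p),.045).round(4) for p in [(108,220),(440,210)]],"bottom",[w(s,*D(*p),.0).round(4) for p in [(140,303),(440,292)]])
E
```

```text
C [ 0.33599896 -0.08720744  1.09851992]
C [ 1.07604223 -0.09615975  0.7219128 ]
posts top [0.61017393 0.00300164 0.056     ] [0.54427066 0.00526647 0.056     ]
posts scene [0.54661134 0.00617969 0.056     ] [0.61295033 0.00253648 0.056     ]
gate leaf top ends [0.604312   0.00306843 0.047     ] [0.55135585 0.00507769 0.047     ]
lane end outer top [ 0.60907128 -0.13160742  0.018     ] [ 0.53477347 -0.12843227  0.        ]
lane end inner [ 0.59940654 -0.13146779  0.006     ] [ 0.54737911 -0.12854162  0.018     ]
scene end [ 0.53886888 -0.12733718  0.018     ] [ 0.60435133 -0.13003374  0.018     ]
analyser end walls [0.61955787 0.19913488 0.024     ] [0.5587023  0.20254837 0.024     ]
slider top face far/near: [0.60356443 0.12637768 0.044     ] [0.55711209 0.12838634 0.044     ]
rack caps top
[ 0.53792212 -0.30829928  0.057     ]
[ 0.53965017 -0.325437    0.057     ]
[ 0.54057634 -0.34200252  0.057     ]
[ 0.54231911 -0.358973    0.057     ]
[ 0.54378737 -0.37597422  0.057     ]
[ 0.51830365 -0.31012247  0.057     ]
[ 0.51919356 -0.32684794  0.057     ]
[ 0.52117682 -0.34372433  0.057     ]
[ 0.52235167 -0.36030383  0.057     ]
[ 0.52377575 -0.37751348  0.057     ]
scene caps
[ 0.54561961 -0.37464073  0.057     ]
[ 0.54502253 -0.35760594  0.057     ]
[ 0.54367535 -0.34073648  0.057     ]
[ 0.54272065 -0.32438591  0.057     ]
[ 0.54210731 -0.30709927  0.057     ]
[ 0.52502074 -0.34225192  0.057     ]
rack corners z45 top [array([ 0.5563, -0.3862,  0.045 ]), array([ 0.5149, -0.3903,  0.045 ]), array([ 0.5489, -0.2983,  0.045 ]), array([ 0.504 , -0.2973,  0.045 ])]
scene z45 [array([ 0.5596, -0.3846,  0.045 ]), array([ 0.5525, -0.2877,  0.045 ])] bottom [array([ 0.5569, -0.3868,  0.    ]), array([ 0.5494, -0.2955,  0.    ])]
```

```bash
cat > ov.py <<'E'
from h import *
def T(o,yaw,P):
    c,s=np.cos(yaw),np.sin(yaw);P=np.array(P,float);return np.c_[o[0]+c*P[:,0]-s*P[:,1],o[1]+s*P[:,0]+c*P[:,1],P[:,2]]
def box(x0,x1,y0,y1,z0,z1):
    L=[]
    v=[(x,y,z) for x in(x0,x1) for y in(y0,y1) for z in(z0,z1)]
    for i in range(8):
        for j in range(i):
            if sum(a!=b for a,b in zip(v[i],v[j]))==1:L.append((v[i],v[j]))
    return L
LANE=[((-.135,y,.018),(-.046,y,.018)) for y in(.029,-.029)]+[((.036,y,.024),(.2,y,.024)) for y in(.025,-.025)]+[((-.135,-.029,.006),(-.135,.029,.006))]
for y in(.0335,-.0335): LANE+=box(-.006,.006,y-.006,y+.006,0.0,.056)
LANE+=[((0,-.029,.047),(0,.029,.047))]
RACK=box(-.05,.042,-.023,.023,0,.045)+[((.05,-.019,.0),(.05,.019,.0)),((.05,-.019,.04),(.05,.019,.04))]
def draw(c,o,yaw,L,u0,v0,u1,v1,s,out,col=(0,255,0)):
    im=cv2.resize(c["frame"][v0:v1,u0:u1,::-1],None,fx=s,fy=s,interpolation=cv2.INTER_CUBIC)
    for a,b in L:
        p=pj(c,T(o,yaw,[a,b]));p=((p-[u0,v0]+.5)*s-.5)*16
        cv2.line(im,tuple(map(int,p[0])),tuple(map(int,p[1])),col,1,cv2.LINE_AA,4)
    cv2.imwrite(out,im)
E
python3 - <<'E'
from ov import *
t=ld("top0");s=ld("scene0")
lo=(.5785,.0042);ly=np.radians(90-2.5)
ro=(.5325,-.337);ry=np.radians(94.5)
draw(t,(lo[0]-.0013,lo[1]),ly,LANE,190,170,350,240,5,"pics/a1.png")
draw(s,(lo[0]+.0013,lo[1]),ly,LANE,295,170,455,240,5,"pics/c1.png")
draw(t,(ro[0]-.0015,ro[1]),ry,RACK,400,190,480,245,8,"pics/b1.png")
draw(s,(ro[0]+.0015,ro[1]),ry,RACK,185,160,255,210,8,"pics/d1.png")
ims=[cv2.imread(f"pics/{k}1.png") for k in "acbd"]
cv2.imwrite("pics/m1.png",np.vstack([ims[0],ims[1][:250]]))
h=400;cv2.imwrite("pics/m2.png",np.hstack([cv2.resize(i,(400,400*i.shape[0]//i.shape[1]))[:275] if 0 else cv2.resize(i,(400,280)) for i in ims[2:]]))
E
```

```text
(no output)
```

View pics/m1.png

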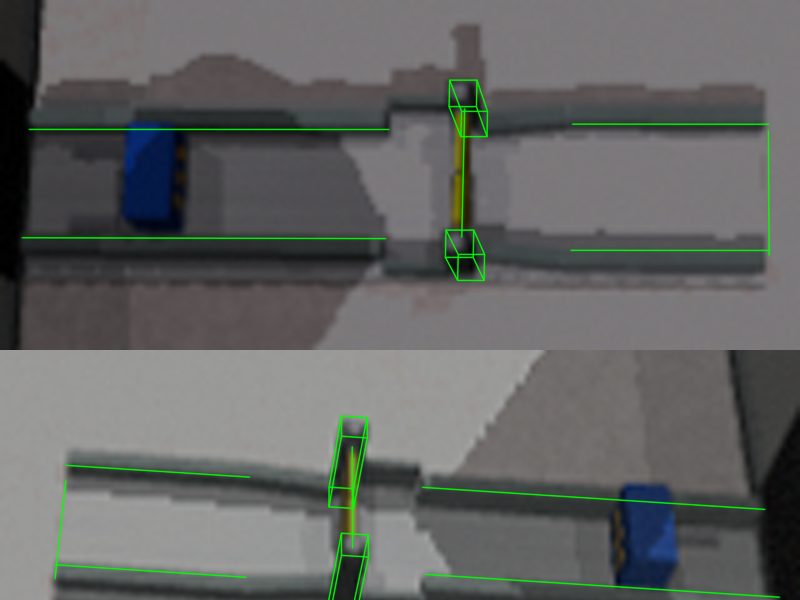

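View pics/m2.png

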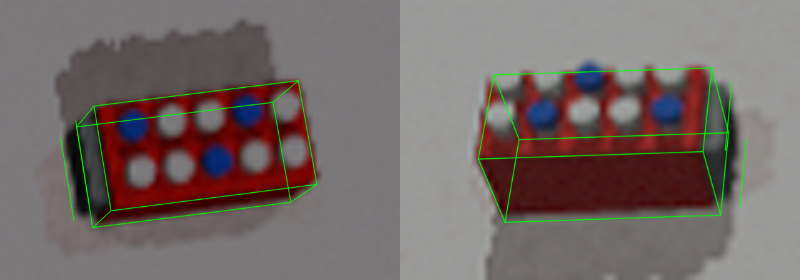

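```bash
cat > plan.py <<'E'
import numpy as np,sys
from scipy.spatial.transform import Rotation as Ro
from bench import ctrl
def down(yaw_y): # tool z down, tool y at world angle yaw_y (deg)
    a=np.radians(yaw_y);y=np.array([np.cos(a),np.sin(a),0]);z=np.array([0,0,-1.]);x=np.cross(y,z)
    return Ro.from_matrix(np.c_[x,y,z])
def plan(tgt,yaw,n,rn=None):
    """n rows for translation, rn rows for rotation"""
    o=ctrl.get_obs();p=o["eef_pos"].copy();q=o["eef_rot"];R=Ro.from_quat([q[1],q[2],q[3],q[0]])
    Rt=down(yaw);rv=(R.inv()*Rt).as_rotvec();rn=rn or n
    print("from",p.round(4),"rotvec deg",np.degrees(rv).round(2),"t",o["time_s"].round(2),"F",o["wrist_force"].round(1))
    d=(np.array(tgt)-p)/n
    for i in range(n):
        s=R.inv().apply(d)/.05; r=rv/np.pi/rn if i<rn else np.zeros(3)
        print((s.round(3)+0).tolist(),(r.round(4)+0).tolist())
        R=R*Ro.from_rotvec(r*np.pi)
E
python3 -c "
from plan import *
plan([.5325,-.3385,.15],4.5,20,10)"
```

```text
Traceback (most recent call last):
  File "plan.py", line 11, in plan
    print("from",p.round(4),"rotvec deg",np.degrees(rv).round(2),"t",o["time_s"].round(2),"F",o["wrist_force"].round(1))
                                                                     ^^^^^^^^^^^^^^^^^
AttributeError: 'float' object has no attribute 'round'
```

```bash
sed -i 's/o\["time_s"\].round(2)/round(o["time_s"],2)/' plan.py
python3 -c "
from plan import *
plan([.5325,-.3385,.15],4.5,20,10)"
```

```text
from [0.2076 0.5358 0.2306] rotvec deg [-8.000e-02  3.000e-02  6.431e+01] t 0.15 F [ 0.  -0.3 -0.2]
[-0.619, -0.698, 0.081] [0.0, 0.0, 0.0357]
[-0.693, -0.624, 0.081] [0.0, 0.0, 0.0357]
[-0.759, -0.542, 0.081] [0.0, 0.0, 0.0357]
[-0.815, -0.454, 0.081] [0.0, 0.0, 0.0357]
[-0.86, -0.36, 0.081] [0.0, 0.0, 0.0357]
[-0.895, -0.261, 0.081] [0.0, 0.0, 0.0357]
[-0.919, -0.159, 0.081] [0.0, 0.0, 0.0357]
[-0.931, -0.055, 0.081] [0.0, 0.0, 0.0357]
[-0.931, 0.049, 0.081] [0.0, 0.0, 0.0357]
[-0.92, 0.153, 0.081] [0.0, 0.0, 0.0357]
[-0.897, 0.255, 0.081] [0.0, 0.0, 0.0]
[-0.897, 0.255, 0.081] [0.0, 0.0, 0.0]
[-0.897, 0.255, 0.081] [0.0, 0.0, 0.0]
[-0.897, 0.255, 0.081] [0.0, 0.0, 0.0]
[-0.897, 0.255, 0.081] [0.0, 0.0, 0.0]
[-0.897, 0.255, 0.081] [0.0, 0.0, 0.0]
[-0.897, 0.255, 0.081] [0.0, 0.0, 0.0]
[-0.897, 0.255, 0.081] [0.0, 0.0, 0.0]
[-0.897, 0.255, 0.081] [0.0, 0.0, 0.0]
[-0.897, 0.255, 0.081] [0.0, 0.0, 0.0]
```

Call:
drive_tool(deltas=[{"slide": [-0.62, -0.7, 0], "delta_rot": [0, 0, 0.036], "hand": 1}, {"slide": [-0.69, -0.62, 0], "delta_rot": [0, 0, 0.036], "hand": 1}, {"slide": [-0.76, -0.54, 0], "delta_rot": [0, 0, 0.036], "hand": 1}, {"slide": [-0.82, -0.45, 0], "delta_rot": [0, 0, 0.036], "hand": 1}, {"slide": [-0.86, -0.36, 0], "delta_rot": [0, 0, 0.036], "hand": 1}])

```text
time_s: 0.78
eef_pos: [0.2892, 0.3162, 0.2311]
eef_rot: [0.0, 0.452, 0.892, -0.0]
wrist_force: [0.6, -0.3, 0.8]
opening: 1.004
```

Call:
drive_tool(deltas=[{"slide": [-0.9, -0.26, 0], "delta_rot": [0, 0, 0.036], "hand": 1}, {"slide": [-0.92, -0.16, 0], "delta_rot": [0, 0, 0.036], "hand": 1}, {"slide": [-0.93, -0.05, 0], "delta_rot": [0, 0, 0.036], "hand": 1}, {"slide": [-0.93, 0.05, 0], "delta_rot": [0, 0, 0.036], "hand": 1}, {"slide": [-0.92, 0.15, 0], "delta_rot": [0, 0, 0.036], "hand": 1}])

```text
time_s: 1.4
eef_pos: [0.3695, 0.0971, 0.2313]
eef_rot: [0.0, 0.683, 0.73, 0.0]
wrist_force: [0.5, 0.7, -0.1]
opening: 1.003
```

Call:
drive_tool(deltas=[{"slide": [-0.9, 0.25, 0], "delta_rot": [0, 0, 0], "hand": 1}, {"slide": [-0.9, 0.25, 0], "delta_rot": [0, 0, 0], "hand": 1}, {"slide": [-0.9, 0.25, 0], "delta_rot": [0, 0, 0], "hand": 1}, {"slide": [-0.9, 0.25, 0], "delta_rot": [0, 0, 0], "hand": 1}, {"slide": [-0.9, 0.25, 0], "delta_rot": [0, 0, 0], "hand": 1}])

```text
time_s: 2.02
eef_pos: [0.4475, -0.123, 0.2311]
eef_rot: [-0.0, 0.682, 0.731, 0.0]
wrist_force: [1.0, -0.0, 0.9]
opening: 0.996
```

```bash
python3 -c "
from plan import *
plan([.5325,-.3385,.13],4.5,5,5)"
```

```text
from [ 0.4475 -0.123   0.2311] rotvec deg [-0.   -0.01 -0.51] t 2.02 F [ 1.  -0.   0.9]
[-0.883, 0.279, 0.404] [0.0, 0.0, -0.0006]
[-0.884, 0.278, 0.404] [0.0, 0.0, -0.0006]
[-0.884, 0.276, 0.404] [0.0, 0.0, -0.0006]
[-0.885, 0.274, 0.404] [0.0, 0.0, -0.0006]
[-0.885, 0.273, 0.405] [0.0, 0.0, -0.0006]
```

Call:
drive_tool(deltas=[{"slide": [-0.88, 0.28, 0.4], "delta_rot": [0, 0, -0.003], "hand": 1}, {"slide": [-0.88, 0.28, 0.4], "delta_rot": [0, 0, 0], "hand": 1}, {"slide": [-0.88, 0.28, 0.4], "delta_rot": [0, 0, 0], "hand": 1}, {"slide": [-0.88, 0.27, 0.4], "delta_rot": [0, 0, 0], "hand": 1}, {"slide": [-0.89, 0.27, 0.4], "delta_rot": [0, 0, 0], "hand": 1}])

```text
time_s: 2.65
eef_pos: [0.5335, -0.3372, 0.1301]
eef_rot: [-0.0, 0.678, 0.735, 0.0]
wrist_force: [1.3, 0.5, 0.3]
opening: 0.996
```

```bash
python3 -c "
from plan import *
from h import *
plan([.5325,-.3385,.014],4.5,5,5)
for n in ['top','scene','wrist']:
    c=ctrl.camera(n); np.savez(f'pics/{n}1.npz',**c); cv2.imwrite(f'pics/{n}1.png',c['frame'][:,:,::-1])
t=ld('top1');s=ld('scene1');crop(t,380,160,500,270,5,'pics/e.png');crop(s,170,130,270,220,6,'pics/f.png')
"
```

```text
from [ 0.5335 -0.3372  0.1301] rotvec deg [-0.02 -0.03  0.05] t 2.65 F [1.3 0.5 0.3]
[-0.005, -0.004, 0.465] [0.0, 0.0, 0.0001]
[-0.005, -0.004, 0.465] [0.0, 0.0, 0.0001]
[-0.005, -0.004, 0.465] [0.0, 0.0, 0.0001]
[-0.005, -0.004, 0.465] [0.0, 0.0, 0.0001]
[-0.005, -0.004, 0.465] [0.0, 0.0, 0.0001]
```

View pics/wrist1.png

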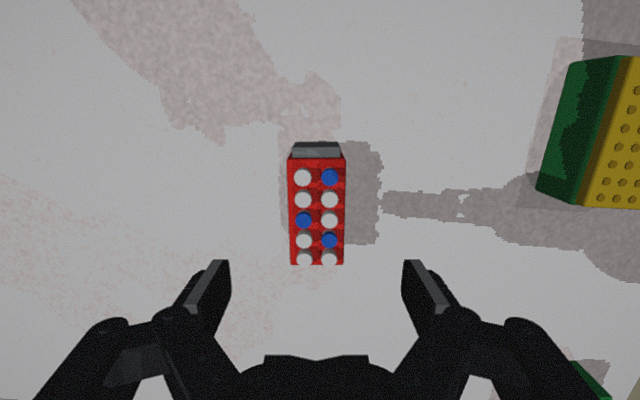

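View pics/f.png

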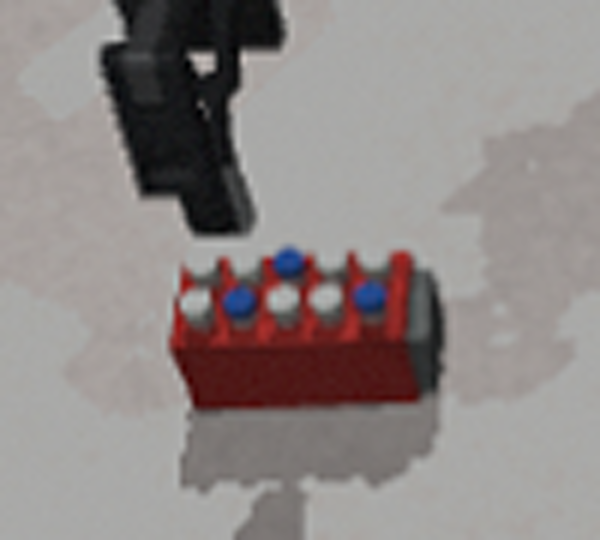

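```bash
python3 -c "
from h import *
c=ld('wrist1')
for p in [(302,178),(330,177),(304,220),(329,220),(304,259),(329,259)]: print(w(c,*p,.057).round(4))
print(w(c,316,158,.045).round(4))
"
```

```text
[ 0.5197 -0.3101  0.057 ]
[ 0.54   -0.3077  0.057 ]
[ 0.5233 -0.3429  0.057 ]
[ 0.5424 -0.3413  0.057 ]
[ 0.5255 -0.3764  0.057 ]
[ 0.5455 -0.3748  0.057 ]
[ 0.5288 -0.2967  0.045 ]
```

Call:
drive_tool(deltas=[{"slide": [0.03, -0.02, 0.5], "delta_rot": [0, 0, 0], "hand": 1}, {"slide": [0, 0, 0.6], "delta_rot": [0, 0, 0], "hand": 1}, {"slide": [0, 0, 0.6], "delta_rot": [0, 0, 0], "hand": 1}, {"slide": [0, 0, 0.4], "delta_rot": [0, 0, 0], "hand": 1}, {"slide": [0, 0, 0.2], "delta_rot": [0, 0, 0], "hand": 1}])

```text
time_s: 3.42
eef_pos: [0.5319, -0.3337, 0.0157]
eef_rot: [-0.0, 0.678, 0.735, 0.0]
wrist_force: [0.1, 0.1, 0.2]
opening: 1.0
```

Call:
drive_tool(deltas=[{"slide": [0, 0, 0], "delta_rot": [0, 0, 0], "hand": 0}, {"slide": [0, 0, 0], "delta_rot": [0, 0, 0], "hand": 0}, {"slide": [0, 0, 0], "delta_rot": [0, 0, 0], "hand": 0}, {"slide": [0, 0, 0], "delta_rot": [0, 0, 0], "hand": 0}, {"slide": [0, 0, 0], "delta_rot": [0, 0, 0], "hand": 0}])

```text
time_s: 4.05
eef_pos: [0.533, -0.3354, 0.0179]
eef_rot: [0.001, 0.678, 0.735, -0.0]
wrist_force: [-0.3, 0.0, 5.5]
opening: 0.523
```

Call:
drive_tool(deltas=[{"slide": [0, 0, -0.1], "delta_rot": [0, 0, 0], "hand": 0}, {"slide": [0, 0, -0.3], "delta_rot": [0, 0, 0], "hand": 0}, {"slide": [0, 0, -0.4], "delta_rot": [0, 0, 0], "hand": 0}, {"slide": [0, 0, -0.4], "delta_rot": [0, 0, 0], "hand": 0}, {"slide": [0, 0, 0], "delta_rot": [0, 0, 0], "hand": 0}])

```text
time_s: 4.68
eef_pos: [0.5337, -0.336, 0.0795]
eef_rot: [0.003, 0.678, 0.735, 0.0]
wrist_force: [1.3, -0.1, -2.3]
opening: 0.528
```

```bash
python3 -c "
from plan import *
from h import *
plan([.5754,-.0669,.08],-2.5,10,5)
c=ctrl.camera('wrist'); cv2.imwrite(f'pics/wrist2.png',c['frame'][:,:,::-1])
c=ctrl.camera('scene'); crop(c,150,100,290,220,5,'pics/scene2.png')
print(ctrl.get_obs()['opening'])
"
```

```text
from [ 0.5337 -0.336   0.0795] rotvec deg [0.23 0.22 7.05] t 4.67 F [ 1.3 -0.1 -2.3]
[0.53, 0.126, -0.003] [0.0003, 0.0002, 0.0078]
[0.533, 0.113, -0.002] [0.0003, 0.0002, 0.0078]
[0.535, 0.1, -0.002] [0.0003, 0.0002, 0.0078]
[0.538, 0.086, -0.002] [0.0003, 0.0002, 0.0078]
[0.54, 0.073, -0.001] [0.0003, 0.0002, 0.0078]
[0.541, 0.06, -0.001] [0.0, 0.0, 0.0]
[0.541, 0.06, -0.001] [0.0, 0.0, 0.0]
[0.541, 0.06, -0.001] [0.0, 0.0, 0.0]
[0.541, 0.06, -0.001] [0.0, 0.0, 0.0]
[0.541, 0.06, -0.001] [0.0, 0.0, 0.0]
0.5227212899024268
```

View pics/wrist2.png

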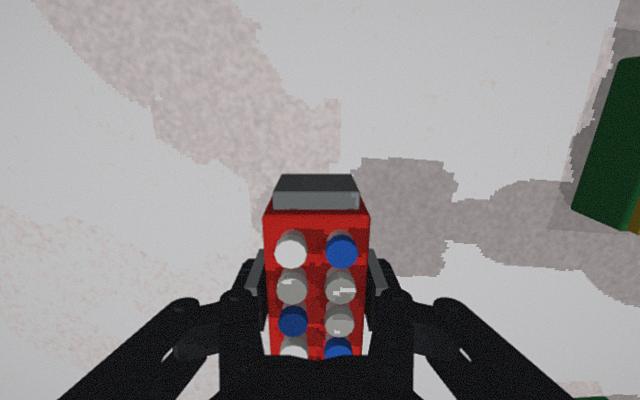

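View pics/scene2.png

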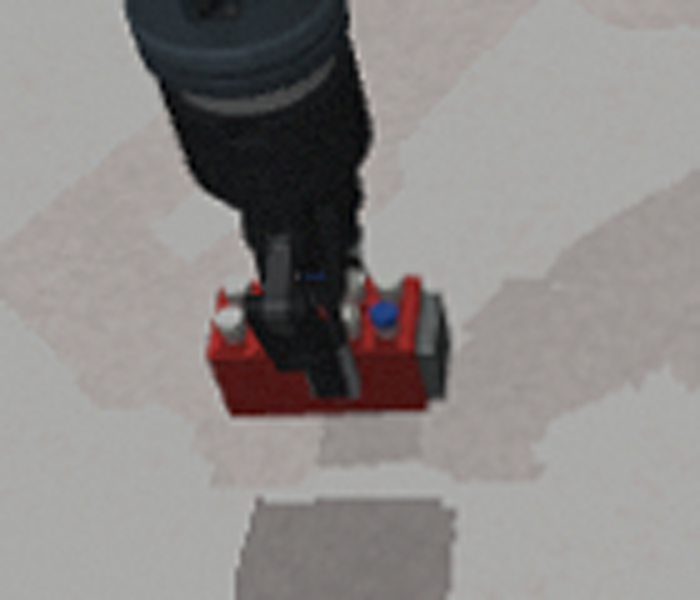

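Call:
drive_tool(deltas=[{"slide": [0.53, 0.13, 0], "delta_rot": [0, 0, 0.008], "hand": 0}, {"slide": [0.53, 0.11, 0], "delta_rot": [0, 0, 0.008], "hand": 0}, {"slide": [0.54, 0.1, 0], "delta_rot": [0, 0, 0.008], "hand": 0}, {"slide": [0.54, 0.09, 0], "delta_rot": [0, 0, 0.008], "hand": 0}, {"slide": [0.54, 0.07, 0], "delta_rot": [0, 0, 0.007], "hand": 0}])

```text
time_s: 5.4
eef_pos: [0.5525, -0.1985, 0.0751]
eef_rot: [-0.001, 0.722, 0.691, -0.0]
wrist_force: [-0.4, -1.1, -2.2]
opening: 0.526
```

Call:
drive_tool(deltas=[{"slide": [0.54, 0.06, 0], "delta_rot": [0, 0, 0], "hand": 0}, {"slide": [0.54, 0.06, 0], "delta_rot": [0, 0, 0], "hand": 0}, {"slide": [0.54, 0.06, 0], "delta_rot": [0, 0, 0], "hand": 0}, {"slide": [0.54, 0.06, 0], "delta_rot": [0, 0, 0], "hand": 0}, {"slide": [0.54, 0.06, 0], "delta_rot": [0, 0, 0], "hand": 0}])

```text
time_s: 6.02
eef_pos: [0.5733, -0.0644, 0.0752]
eef_rot: [-0.001, 0.722, 0.692, -0.0]
wrist_force: [1.3, -0.3, -2.5]
opening: 0.529
```

```bash
python3 -c "
from plan import *
from ov import *
plan([.5754,-.0669,.03],-2.5,5,5)
for n in ['top','scene']:
    c=ctrl.camera(n); np.savez(f'pics/{n}3.npz',**c)
t=ld('top3');s=ld('scene3')
crop(t,230,150,390,270,5,'pics/e3.png');crop(s,270,140,430,260,5,'pics/f3.png')
"
```

```text
from [ 0.5733 -0.0644  0.0752] rotvec deg [-0.11 -0.03  0.03] t 6.03 F [ 1.3 -0.3 -2.5]
[-0.01, 0.009, 0.181] [-0.0001, 0.0, 0.0]
[-0.01, 0.009, 0.181] [-0.0001, 0.0, 0.0]
[-0.01, 0.009, 0.181] [-0.0001, 0.0, 0.0]
[-0.01, 0.009, 0.181] [-0.0001, 0.0, 0.0]
[-0.009, 0.009, 0.181] [-0.0001, 0.0, 0.0]
```

View pics/e3.png

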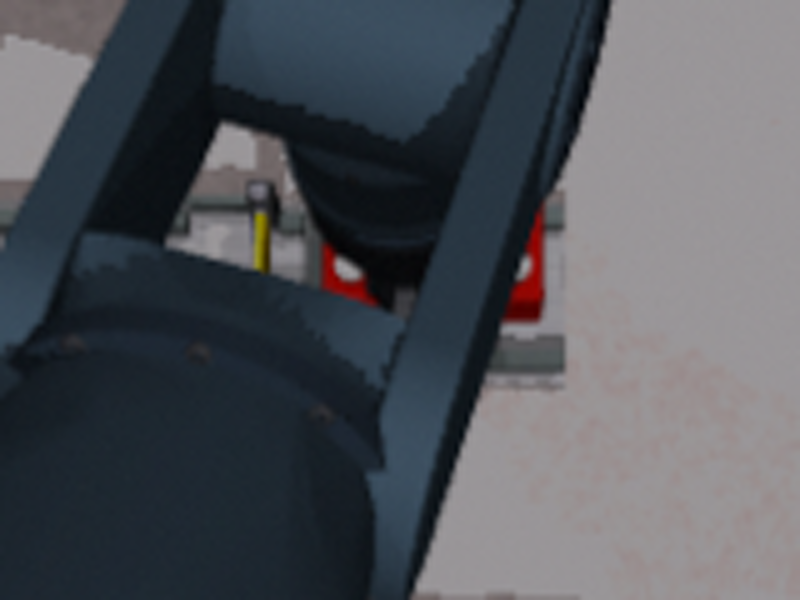

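View pics/f3.png

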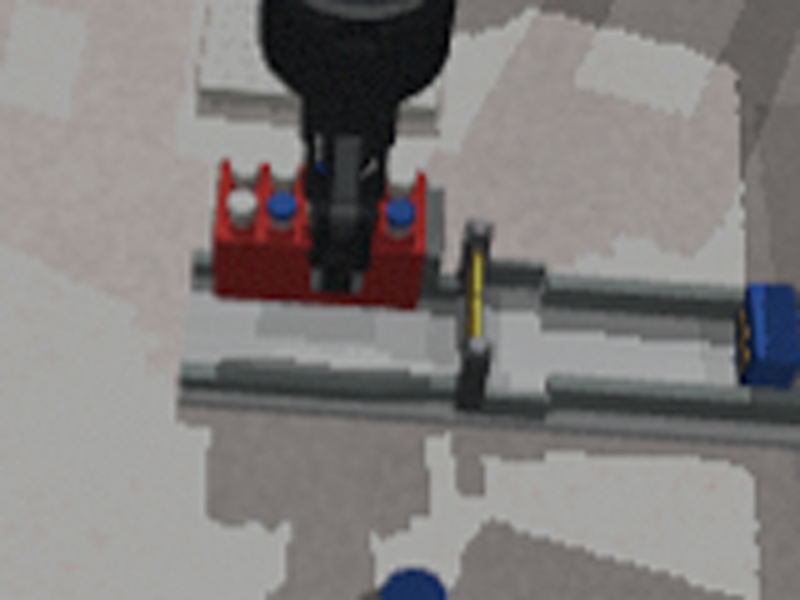

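```bash
python3 -c "
from ov import *
s=ld('scene3')
a=w(s,270+215/5,140+291/5,.0572);b=w(s,270+418/5,140+306/5,.0572)
print(a,b,np.linalg.norm(b-a))
o=np.array([.5798,.0048]);y=np.radians(87.5);X=np.array([np.cos(y),np.sin(y)]);Y=np.array([-X[1],X[0]])
for p in(a,b): print((p[:2]-o)@X,(p[:2]-o)@Y)
print(np.array([.5733,-.0644])-o+[.0013,0], )
"
```

```text
[ 0.58996116 -0.11474622  0.0572    ] [ 0.59502379 -0.02330368  0.0572    ] 0.09158257859745265
-0.11898921580108508 -0.015366022019300242
-0.027412878057969006 -0.01643516565666918
[-0.0052 -0.0692]
```

```bash
python3 -c "
from ov import *
t=ld('top3')
o=np.array([.5772,.0050]);y=np.radians(87.5);X=np.array([np.cos(y),np.sin(y)]);Y=np.array([-X[1],X[0]])
for p,z in(((543,300),.1022),((541,320),.0572),((345,268),.1142),((521,268),.1142)):
  q=w(t,230+p[0]/5,150+p[1]/5,z); print(q,(q[:2]-o)@X,(q[:2]-o)@Y)
draw(t,(.5733-.0013,-.0674),y,[((a[0],a[1],a[2]+.0572),(b[0],b[1],b[2]+.0572)) for a,b in RACK],230,150,390,270,5,'pics/e4.png')
s=ld('scene3')
draw(s,(.5733+.0013,-.0674),y,[((a[0],a[1],a[2]+.0572),(b[0],b[1],b[2]+.0572)) for a,b in RACK],270,140,430,260,5,'pics/f4.png')
cv2.imwrite('pics/m4.png',np.hstack([cv2.imread('pics/e4.png')[150:450,200:600],cv2.imread('pics/f4.png')[100:400,100:500]]))
"
```

```text
[ 0.54686242 -0.11700478  0.1022    ] -0.12321196386478511 0.024986932872870772
[ 0.54761641 -0.11706988  0.0572    ] -0.12324411305778832 0.024230821728833354
[ 0.56118643 -0.03621983  0.1142    ] -0.04187910455187525 0.014200344181995752
[ 0.55809456 -0.10827888  0.1142    ] -0.1140044347908968 0.014146099562673068
```

View pics/m4.png

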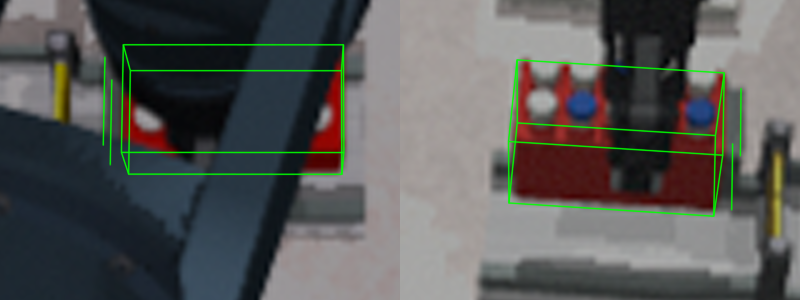

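Call:
drive_tool(deltas=[{"slide": [-0.06, 0.05, 0.1], "delta_rot": [0, 0, 0], "hand": 0}, {"slide": [0, 0, 0.25], "delta_rot": [0, 0, 0], "hand": 0}, {"slide": [0, 0, 0.25], "delta_rot": [0, 0, 0], "hand": 0}, {"slide": [0, 0, 0.2], "delta_rot": [0, 0, 0], "hand": 0}, {"slide": [0, 0, 0.1], "delta_rot": [0, 0, 0], "hand": 0}])

```text
time_s: 6.75
eef_pos: [0.5757, -0.0687, 0.03]
eef_rot: [-0.001, 0.722, 0.692, -0.0]
wrist_force: [-0.3, 0.1, -2.3]
opening: 0.53
```

```bash
python3 -c "
from plan import *
from ov import *
for n in ['top','scene']:
    c=ctrl.camera(n); np.savez(f'pics/{n}5.npz',**c)
t=ld('top5');s=ld('scene5');o=ctrl.get_obs();print(o['eef_pos'],o['wrist_force'],o['torque'])
crop(t,230,170,370,230,5,'pics/e5.png');crop(s,290,150,430,230,5,'pics/f5.png')
cv2.imwrite('pics/m5.png',np.vstack([cv2.imread('pics/e5.png'),cv2.imread('pics/f5.png')])[:600])
"
```

```text
[ 0.57585209 -0.06861369  0.03043616] [-0.07119884 -0.36411007 -3.46486251] [-0.00419653 -0.04594266  0.01500015]
```

View pics/m5.png

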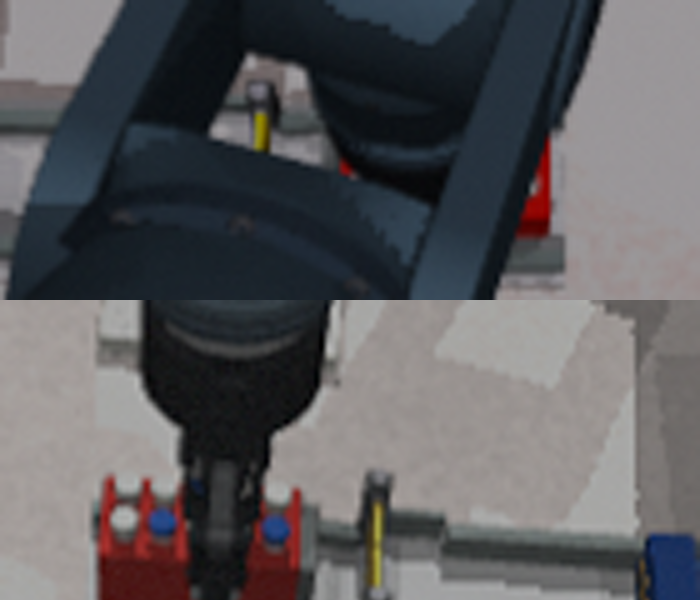

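```bash
python3 -c "
from ov import *
s=ld('scene5')
crop(s,290,170,420,240,6,'pics/f6.png')"
```

View pics/f6.png

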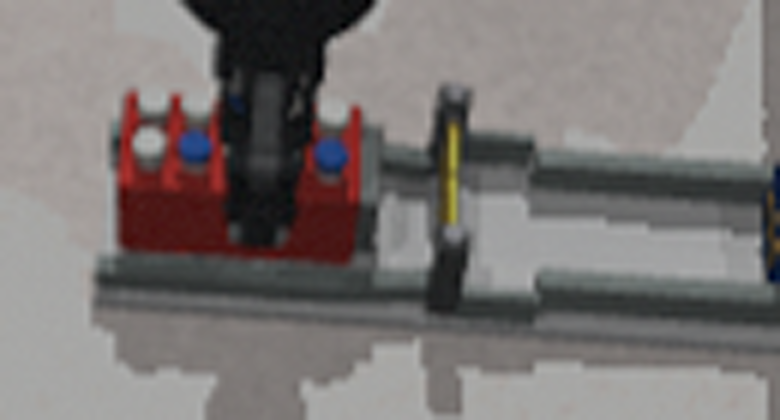

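```bash
python3 -c "
from ov import *
t=ld('top5');s=ld('scene5')
y=np.radians(87.5);X=np.array([np.cos(y),np.sin(y)]);Y=np.array([-X[1],X[0]])
def f(c,p,z,o): q=w(c,*p,z); print(q.round(4),((q[:2]-o)@X).round(4),((q[:2]-o)@Y).round(4))
ot=np.array([.5772,.005]);os_=np.array([.5798,.0048])
print('top rear near bottom');f(t,(230+548/5,170+236/5),.012,ot);f(t,(230+550/5,170+208/5),.057,ot)
print('top near wall inner top?');f(t,(230+560/5,170+238/5),.018,ot);f(t,(230+562/5,170+270/5),.0,ot)
print('scene');S=lambda a,b:(290+a/6,170+b/6)
f(s,S(120,248),.012,os_);f(s,S(358,263),.012,os_);print('topedge');f(s,S(120,187),.057,os_);f(s,S(360,202),.057,os_)
print('wall inner top');f(s,S(100,257),.018,os_);f(s,S(378,266),.018,os_)
print('wall outer top / base');f(s,S(97,285),.018,os_);f(s,S(92,312),.0,os_)
print('far wall');f(s,S(113,125),.018,os_)
print('TCP lane',)
q=np.array([.5758,-.0687])
for o in(ot,os_): print((q-o)@X,(q-o)@Y)
"
```

```text
top rear near bottom
[ 0.5493 -0.1212  0.012 ] -0.1273 0.0223
[ 0.5528 -0.1212  0.057 ] -0.1272 0.0189
top near wall inner top?
[ 0.547  -0.1263  0.018 ] -0.1325 0.0244
[ 0.5358 -0.1271  0.    ] -0.1338 0.0356
scene
[ 0.5953 -0.1216  0.012 ] -0.1256 -0.021
[ 0.5991 -0.0286  0.012 ] -0.0325 -0.0208
topedge
[ 0.5983 -0.1212  0.057 ] -0.125 -0.024
[ 0.602  -0.0315  0.057 ] -0.0353 -0.0237
wall inner top
[ 0.6038 -0.129   0.018 ] -0.1326 -0.0299
[ 0.6043 -0.0215  0.018 ] -0.0252 -0.0256
wall outer top / base
[ 0.6168 -0.1295  0.018 ] -0.1326 -0.0428
[ 0.6177 -0.1317  0.    ] -0.1347 -0.0438
far wall
[ 0.5396 -0.1267  0.018 ] -0.1332 0.0345
TCP lane
-0.07369092107289439 -0.0018160813386105953
-0.07360452183572788 0.0007901679149752387
```

Call:
drive_tool(deltas=[{"slide": [0, 0, 0.04], "delta_rot": [0, 0, 0], "hand": 0}, {"slide": [0, 0, 0.04], "delta_rot": [0, 0, 0], "hand": 0}, {"slide": [0, 0, 0.02], "delta_rot": [0, 0, 0], "hand": 0}, {"slide": [0, 0, 0.02], "delta_rot": [0, 0, 0], "hand": 0}, {"slide": [0, 0, 0], "delta_rot": [0, 0, 0], "hand": 0}])

```text
time_s: 7.48
eef_pos: [0.5763, -0.0687, 0.0253]
eef_rot: [-0.0, 0.722, 0.692, -0.0]
wrist_force: [-0.5, 0.0, -2.2]
opening: 0.531
```

Call:
drive_tool(deltas=[{"slide": [0, 0, 0.02], "delta_rot": [0, 0, 0], "hand": 0}, {"slide": [0, 0, 0.02], "delta_rot": [0, 0, 0], "hand": 0}, {"slide": [0, 0, 0], "delta_rot": [0, 0, 0], "hand": 0}, {"slide": [0, 0, 0], "delta_rot": [0, 0, 0], "hand": 0}, {"slide": [0, 0, 0], "delta_rot": [0, 0, 0], "hand": 0}])

```text
time_s: 8.1
eef_pos: [0.5765, -0.0687, 0.0239]
eef_rot: [0.0, 0.722, 0.692, 0.0]
wrist_force: [-3.0, 0.6, 5.0]
opening: 0.527
```

Call:
drive_tool(deltas=[{"slide": [0, 0, 0], "delta_rot": [0, 0, 0], "hand": 0.7}, {"slide": [0, 0, 0], "delta_rot": [0, 0, 0], "hand": 1}, {"slide": [0, 0, 0], "delta_rot": [0, 0, 0], "hand": 1}, {"slide": [0, 0, 0], "delta_rot": [0, 0, 0], "hand": 1}, {"slide": [0, 0, -0.1], "delta_rot": [0, 0, 0], "hand": 1}])

```text
time_s: 8.72
eef_pos: [0.576, -0.0686, 0.028]
eef_rot: [-0.0, 0.722, 0.692, -0.0]
wrist_force: [0.1, -0.2, -0.1]
opening: 0.998
```

Call:
drive_tool(deltas=[{"slide": [0, 0, -0.3], "delta_rot": [0, 0, 0], "hand": 1}, {"slide": [0, 0, -0.5], "delta_rot": [0, 0, 0], "hand": 1}, {"slide": [0, 0, -0.6], "delta_rot": [0, 0, 0], "hand": 1}, {"slide": [0, 0, -0.3], "delta_rot": [0, 0, 0], "hand": 1}, {"slide": [-0.3, 0, 0], "delta_rot": [0, 0, 0], "hand": 0}])

```text
time_s: 9.35
eef_pos: [0.5767, -0.0838, 0.115]
eef_rot: [0.001, 0.722, 0.692, 0.001]
wrist_force: [-0.5, 0.8, -0.4]
opening: 0.817
```

Call:
drive_tool(deltas=[{"slide": [-0.5, 0, 0], "delta_rot": [0, 0, 0], "hand": 0}, {"slide": [-0.5, 0, 0], "delta_rot": [0, 0, 0], "hand": 0}, {"slide": [-0.4, 0, 0], "delta_rot": [0, 0, 0], "hand": 0}, {"slide": [0, 0, 0], "delta_rot": [0, 0, 0], "hand": 0}, {"slide": [0, 0, 0], "delta_rot": [0, 0, 0], "hand": 0}])

```text
time_s: 9.98
eef_pos: [0.5724, -0.1533, 0.1128]
eef_rot: [-0.001, 0.722, 0.692, -0.0]
wrist_force: [0.1, -0.0, 0.3]
opening: -0.001
```

```bash
python3 -c "
from plan import *
from ov import *
for n in ['top','scene','wrist']:
    c=ctrl.camera(n); np.savez(f'pics/{n}7.npz',**c)
t=ld('top7');s=ld('scene7');o=ctrl.get_obs();print(o['eef_pos'],o['wrist_force'],o['opening'])
y=np.radians(87.5)
r=np.array([.5785,.005])-.0755*np.array([np.cos(y),np.sin(y)]);print(r)
L=[((a[0],a[1],a[2]+.006),(b[0],b[1],b[2]+.006)) for a,b in RACK]
draw(t,r-[.0013,0],y,L,230,165,390,240,5,'pics/e7.png');draw(s,r+[.0013,0],y,L,270,165,430,240,5,'pics/f7.png')
cv2.imwrite('pics/m7.png',np.vstack([cv2.imread('pics/e7.png'),cv2.imread('pics/f7.png')])[:600])
cv2.imwrite('pics/wrist7.png',ld('wrist7')['frame'][:,:,::-1])
"
```

```text
[ 0.57268901 -0.15278502  0.11314772] [-0.19810566 -0.45329579  0.49207379] 0.0007933438005022252
[ 0.57520674 -0.07042814]
```

View pics/m7.png

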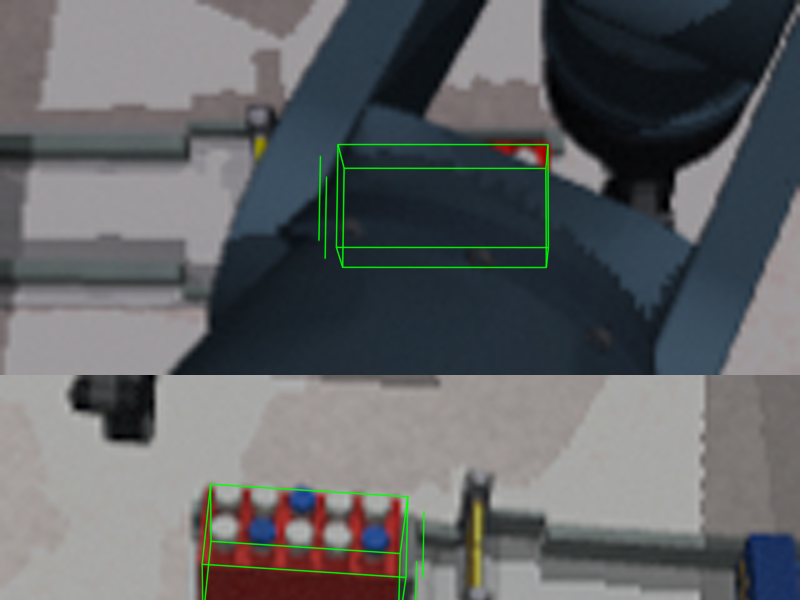

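View pics/wrist7.png

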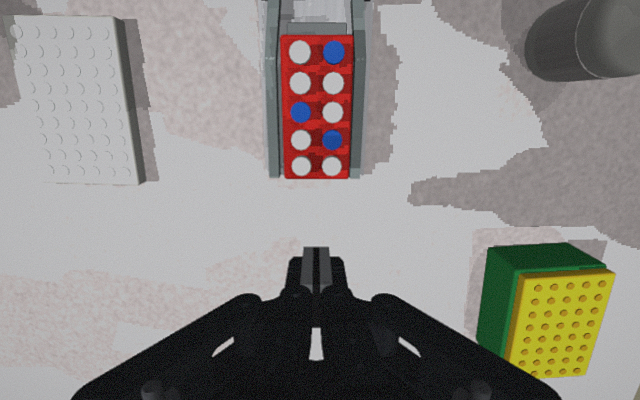

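```bash
python3 -c "
from ov import *
c=ld('wrist7');crop(c,240,0,390,200,3,'pics/g.png')
for p,z in [((285,179),.051),((351,179),.051),((281,36),.051),((353,36),.051),((301,166),.063),((332,166),.063),((299,52),.063),((334,52),.063)]: print(w(c,*p,z).round(4))
y=np.radians(87.5)
draw(c,(.5785,.005),y,LANE,240,0,390,200,3,'pics/g.png')
"
```

```text
[ 0.5521 -0.1211  0.051 ]
[ 0.5985 -0.123   0.051 ]
[ 0.5561 -0.0311  0.051 ]
[ 0.6001 -0.0329  0.051 ]
[ 0.5646 -0.1099  0.063 ]
[ 0.5848 -0.1107  0.063 ]
[ 0.5672 -0.0423  0.063 ]
[ 0.5876 -0.0431  0.063 ]
```

View pics/g.png

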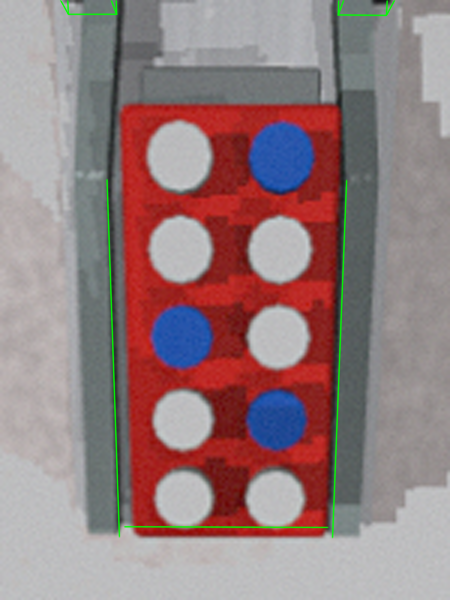

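```bash
python3 -c "
from ov import *
s=ld('scene7');crop(s,250,130,350,240,5,'pics/g2.png')
for z in (0,.02,.034,.05,.073): print(((pj(s,[.5727,-.1528,.113+z])-[250,130])*5).round())
t=ld('top7');crop(t,320,165,400,225,8,'pics/g3.png')
"
```

```text
[[228. 230.]]
[[226. 200.]]
[[225. 178.]]
[[224. 152.]]
[[221. 113.]]
```

View pics/g2.png

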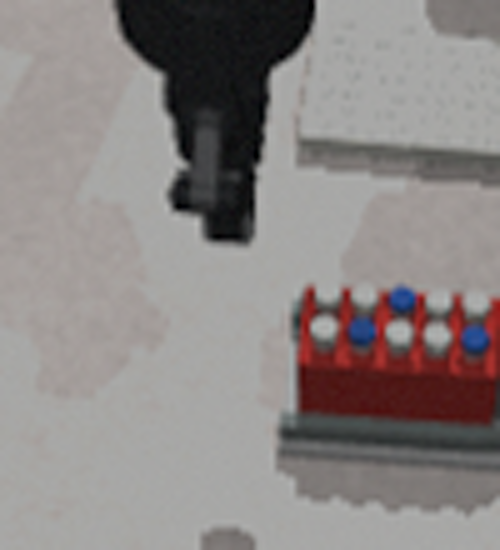

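```bash
python3 -c "
from ov import *
c=ld('wrist7');im=c['frame'][:,:,::-1].copy()
p0=np.array([.5727,-.1528,.1131]);a=np.radians(-2.5);Y=np.array([np.cos(a),np.sin(a),0])
for z,col in((0,(0,0,255)),(.019,(0,255,0)),(.034,(255,255,0)),(.045,(0,255,255)),(.06,(255,0,255))):
  for d in(-.0275,-.0145,0,.0145,.0275):
    q=pj(c,p0+Y*d+[0,0,z])[0];cv2.circle(im,tuple(int(v) for v in q),3,col,-1)
cv2.imwrite('pics/g4.png',im[200:,150:480])
import math
print(-c['R'].T@c['t']-p0)
"
```

```text
[0.00333357 0.08204216 0.14242977]
```

View pics/g4.png

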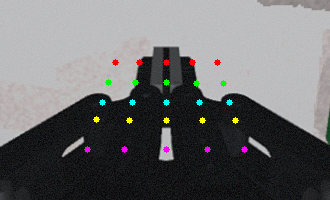

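Call:
drive_tool(deltas=[{"slide": [0, 0, 0.4], "delta_rot": [0, 0, 0], "hand": 0}, {"slide": [0, 0.01, 0.5], "delta_rot": [0, 0, 0], "hand": 0}, {"slide": [0, 0.01, 0.4], "delta_rot": [0, 0, 0], "hand": 0}, {"slide": [0, 0, 0.25], "delta_rot": [0, 0, 0], "hand": 0}, {"slide": [0, 0, 0.07], "delta_rot": [0, 0, 0], "hand": 0}])

```text
time_s: 10.75
eef_pos: [0.5731, -0.1533, 0.031]
eef_rot: [-0.001, 0.722, 0.692, -0.0]
wrist_force: [-0.5, 0.7, -0.0]
opening: 0.005
```

Call:
drive_tool(deltas=[{"slide": [0.15, 0, 0], "delta_rot": [0, 0, 0], "hand": 0}, {"slide": [0.15, 0, 0], "delta_rot": [0, 0, 0], "hand": 0}, {"slide": [0.1, 0, 0], "delta_rot": [0, 0, 0], "hand": 0}, {"slide": [0.1, 0, 0], "delta_rot": [0, 0, 0], "hand": 0}, {"slide": [0.1, 0, 0], "delta_rot": [0, 0, 0], "hand": 0}])

```text
time_s: 11.38
eef_pos: [0.5756, -0.1241, 0.033]
eef_rot: [0.001, 0.722, 0.692, 0.0]
wrist_force: [0.5, -3.7, 2.0]
opening: 0.001
```

Call:
drive_tool(deltas=[{"slide": [0.1, 0, 0], "delta_rot": [0, 0, 0], "hand": 0}, {"slide": [0.1, 0, 0], "delta_rot": [0, 0, 0], "hand": 0}, {"slide": [0.1, 0, 0], "delta_rot": [0, 0, 0], "hand": 0}, {"slide": [0.1, 0, 0], "delta_rot": [0, 0, 0], "hand": 0}, {"slide": [0.1, 0, 0], "delta_rot": [0, 0, 0], "hand": 0}])

```text
time_s: 12.0
eef_pos: [0.5767, -0.101, 0.0328]
eef_rot: [0.002, 0.722, 0.692, -0.001]
wrist_force: [-1.4, -14.0, 2.3]
opening: -0.002
```

```bash
cat > look.py <<'E'
import sys
from plan import *
from ov import *
k=sys.argv[1]
for n in ['scene','wrist']:
    c=ctrl.camera(n); np.savez(f'pics/{n}{k}.npz',**c)
o=ctrl.get_obs();print(o['eef_pos'].round(4),o['wrist_force'].round(1),round(o['time_s'],2))
y=np.radians(87.5);X=np.array([np.cos(y),np.sin(y)]);Y=np.array([-X[1],X[0]]);d=o['eef_pos'][:2]-[.5785,.005]
print('lane x,y of TCP',(d@X).round(4),(d@Y).round(4))
crop(ld('scene'+k),280,160,460,240,4,'pics/x.png');crop(ld('wrist'+k),140,0,500,140,2,'pics/y.png')
cv2.imwrite(f'pics/L{k}.png',np.vstack([cv2.imread('pics/x.png'),cv2.imread('pics/y.png')]))
E
python3 look.py 8
```

```text
[ 0.5766 -0.1005  0.0327] [  0.2 -11.4   2.1] 12.1
lane x,y of TCP -0.1055 -0.0028
```

View pics/L8.png

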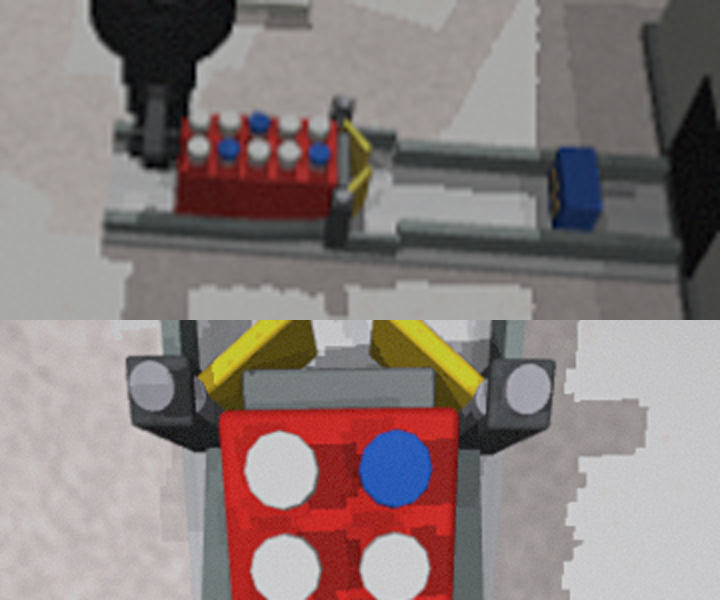

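Call:
drive_tool(deltas=[{"slide": [0.08, -0.01, 0], "delta_rot": [0, 0, 0], "hand": 0}, {"slide": [0.08, -0.01, 0], "delta_rot": [0, 0, 0], "hand": 0}, {"slide": [0.08, -0.01, 0], "delta_rot": [0, 0, 0], "hand": 0}, {"slide": [0.08, -0.01, 0], "delta_rot": [0, 0, 0], "hand": 0}, {"slide": [0.08, 0, 0], "delta_rot": [0, 0, 0], "hand": 0}])

```text
time_s: 12.72
eef_pos: [0.5755, -0.0809, 0.0327]
eef_rot: [0.002, 0.722, 0.692, -0.001]
wrist_force: [-0.7, -11.9, 1.4]
opening: -0.0
```

Call:
drive_tool(deltas=[{"slide": [0.08, 0, 0], "delta_rot": [0, 0, 0], "hand": 0}, {"slide": [0.08, 0, 0], "delta_rot": [0, 0, 0], "hand": 0}, {"slide": [0.08, 0, 0], "delta_rot": [0, 0, 0], "hand": 0}, {"slide": [0.08, 0, 0], "delta_rot": [0, 0, 0], "hand": 0}, {"slide": [0.08, 0, 0], "delta_rot": [0, 0, 0], "hand": 0}])

```text
time_s: 13.35
eef_pos: [0.576, -0.0594, 0.0324]
eef_rot: [0.001, 0.722, 0.692, -0.0]
wrist_force: [-0.2, -7.3, 1.9]
opening: 0.002
```

```bash
python3 look.py 9
```

```text
[ 0.576  -0.0589  0.0324] [ 0.  -4.7  2.7] 13.45
lane x,y of TCP -0.0639 -0.0003
```

View pics/L9.png

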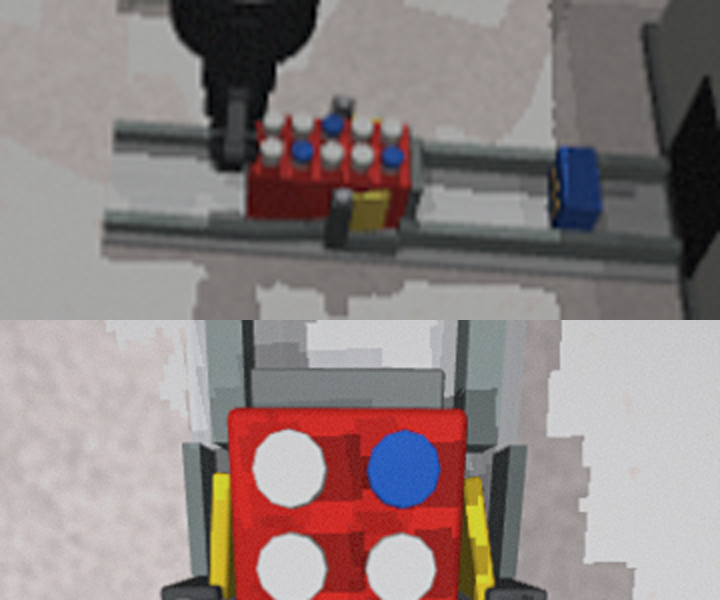

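```bash
python3 -c "
from ov import *
c=ld('wrist9');o=np.array([.5785,.005])
y=np.radians(87.5);X=np.array([np.cos(y),np.sin(y)]);Y=np.array([-X[1],X[0]])
f=lambda u,v,z:(lambda q:print(np.round([(q[:2]-o)@X,(q[:2]-o)@Y],4)))(w(c,140+u/2,(v-320)/2,z))
f(230,409,.051);f(467,409,.051);print('nose');f(252,369,.046);f(444,369,.046);print('bay walls inner top');f(250,330,.024);f(250,395,.024);f(459,330,.024);f(468,395,.024);f(466,440,.024);print('outer end')
f(215,443,.024);f(497,440,.024)
"
```

```text
[0.0388 0.0227]
[ 0.0389 -0.0215]
nose
[0.0466 0.0191]
[ 0.0467 -0.0176]
bay walls inner top
[0.0591 0.0224]
[0.0462 0.023 ]
[ 0.0592 -0.0235]
[ 0.0463 -0.0262]
[ 0.0369 -0.0263]
outer end
[0.0362 0.0316]
[ 0.037  -0.0335]
```

Call:
drive_tool(deltas=[{"slide": [0.06, 0, 0], "delta_rot": [0, 0, 0], "hand": 0}, {"slide": [0.06, 0, 0], "delta_rot": [0, 0, 0], "hand": 0}, {"slide": [0.06, 0, 0], "delta_rot": [0, 0, 0], "hand": 0}, {"slide": [0.08, 0, 0], "delta_rot": [0, 0, 0], "hand": 0}, {"slide": [0.08, 0, 0], "delta_rot": [0, 0, 0], "hand": 0}])

```text
time_s: 14.08
eef_pos: [0.5767, -0.0424, 0.0324]
eef_rot: [0.001, 0.722, 0.692, -0.0]
wrist_force: [-0.4, -7.5, 3.2]
opening: -0.002
```

Call:
drive_tool(deltas=[{"slide": [0.08, 0, 0], "delta_rot": [0, 0, 0], "hand": 0}, {"slide": [0.08, 0, 0], "delta_rot": [0, 0, 0], "hand": 0}, {"slide": [0.08, 0, 0], "delta_rot": [0, 0, 0], "hand": 0}, {"slide": [0.08, 0, 0], "delta_rot": [0, 0, 0], "hand": 0}, {"slide": [0.08, 0, 0], "delta_rot": [0, 0, 0], "hand": 0}])

```text
time_s: 14.7
eef_pos: [0.5775, -0.0225, 0.0324]
eef_rot: [0.001, 0.722, 0.692, -0.0]
wrist_force: [0.6, -8.6, 3.7]
opening: -0.001
```

```bash
python3 look.py 10
```

```text
[ 0.5775 -0.022   0.0324] [ 1.3 -6.   3.5] 14.8
lane x,y of TCP -0.027 -0.0002
```

View pics/L10.png

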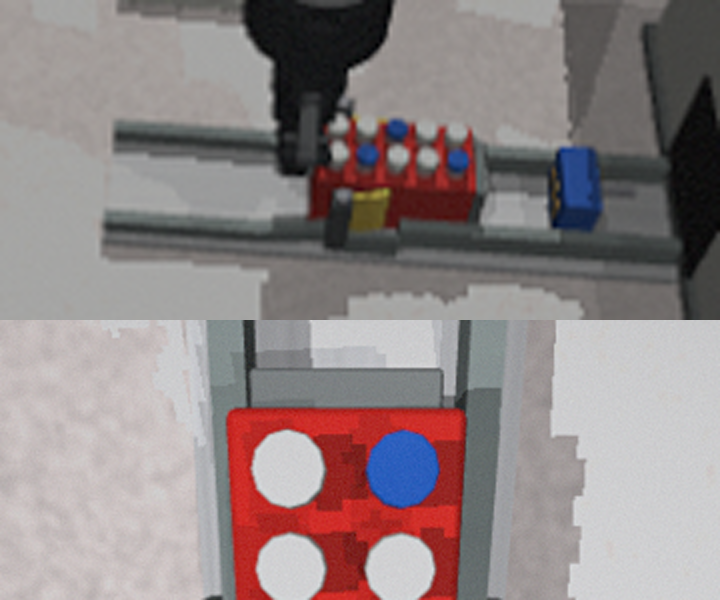

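Call:
drive_tool(deltas=[{"slide": [0.08, 0, 0], "delta_rot": [0, 0, 0], "hand": 0}, {"slide": [0.08, 0, 0], "delta_rot": [0, 0, 0], "hand": 0}, {"slide": [0.08, 0, 0], "delta_rot": [0, 0, 0], "hand": 0}, {"slide": [0.08, 0, 0], "delta_rot": [0, 0, 0], "hand": 0}, {"slide": [0.08, 0, 0], "delta_rot": [0, 0, 0], "hand": 0}])

```text
time_s: 15.42
eef_pos: [0.5784, -0.0025, 0.0324]
eef_rot: [0.001, 0.722, 0.692, -0.0]
wrist_force: [-0.0, -7.8, 2.9]
opening: -0.003
```

Call:
drive_tool(deltas=[{"slide": [0.04, 0, 0], "delta_rot": [0, 0, 0], "hand": 0}, {"slide": [0.04, 0, 0], "delta_rot": [0, 0, 0], "hand": 0}, {"slide": [0.04, 0, 0], "delta_rot": [0, 0, 0], "hand": 0}, {"slide": [0.04, 0, 0], "delta_rot": [0, 0, 0], "hand": 0}, {"slide": [0.04, 0, 0], "delta_rot": [0, 0, 0], "hand": 0}])

```text
time_s: 16.05
eef_pos: [0.5788, 0.0074, 0.0324]
eef_rot: [0.001, 0.722, 0.692, -0.001]
wrist_force: [0.7, -8.0, 3.2]
opening: 0.001
```

```bash
python3 look.py 11
```

```text
[0.5788 0.0076 0.0324] [ 0.9 -7.1  2.4] 16.15
lane x,y of TCP 0.0026 -0.0002
```

View pics/L11.png

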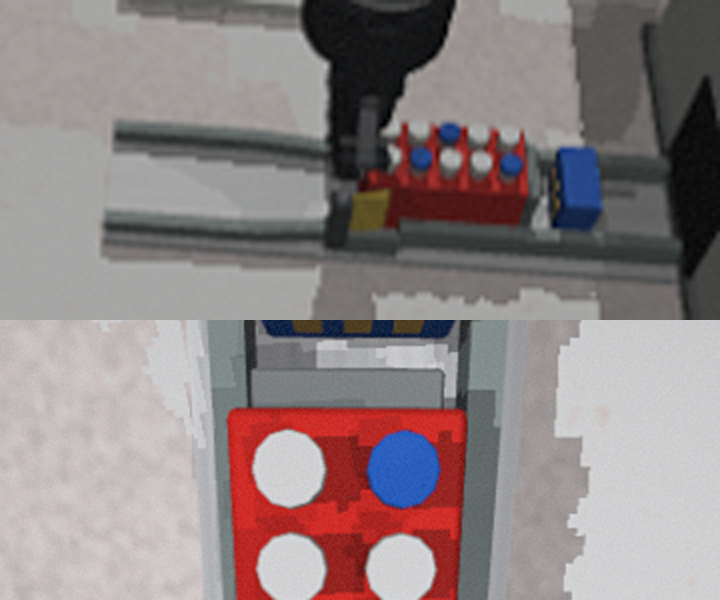

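```bash
python3 -c "
from ov import *
c=ld('wrist11');o=np.array([.5785,.005])
y=np.radians(87.5);X=np.array([np.cos(y),np.sin(y)])
for u,v,z in((315,8,.010),(315,8,.012),(314,24.5,.046)): print((w(c,u,v,z)[:2]-o)@X)
"
```

```text
0.12815919205218804
0.1276359435683416
0.11319353536691713
```

Call:
drive_tool(deltas=[{"slide": [0.04, 0, 0], "delta_rot": [0, 0, 0], "hand": 0}, {"slide": [0.04, 0, 0], "delta_rot": [0, 0, 0], "hand": 0}, {"slide": [0.04, 0, 0], "delta_rot": [0, 0, 0], "hand": 0}, {"slide": [0.04, 0, 0], "delta_rot": [0, 0, 0], "hand": 0}, {"slide": [0.02, 0, 0], "delta_rot": [0, 0, 0], "hand": 0}])

```text
time_s: 16.77
eef_pos: [0.5792, 0.0164, 0.0324]
eef_rot: [0.001, 0.722, 0.692, -0.0]
wrist_force: [-0.7, -8.6, 3.1]
opening: -0.002
```

Call:
drive_tool(deltas=[{"slide": [0.02, 0, 0], "delta_rot": [0, 0, 0], "hand": 0}, {"slide": [0.02, 0, 0], "delta_rot": [0, 0, 0], "hand": 0}, {"slide": [0.02, 0, 0], "delta_rot": [0, 0, 0], "hand": 0}, {"slide": [0.02, 0, 0], "delta_rot": [0, 0, 0], "hand": 0}, {"slide": [0.02, 0, 0], "delta_rot": [0, 0, 0], "hand": 0}])

```text
time_s: 17.4
eef_pos: [0.5795, 0.0208, 0.0324]
eef_rot: [0.001, 0.722, 0.692, -0.001]
wrist_force: [0.1, -13.5, 3.2]
opening: -0.004
```

Call:
drive_tool(deltas=[{"slide": [0.02, 0, 0], "delta_rot": [0, 0, 0], "hand": 0}, {"slide": [0.02, 0, 0], "delta_rot": [0, 0, 0], "hand": 0}, {"slide": [0.02, 0, 0], "delta_rot": [0, 0, 0], "hand": 0}, {"slide": [0.02, 0, 0], "delta_rot": [0, 0, 0], "hand": 0}, {"slide": [0.02, 0, 0], "delta_rot": [0, 0, 0], "hand": 0}])

```text
time_s: 18.02
eef_pos: [0.5795, 0.0248, 0.0324]
eef_rot: [0.001, 0.722, 0.692, -0.001]
wrist_force: [-1.1, -14.7, 3.3]
opening: -0.001
```

Call:
drive_tool(deltas=[{"slide": [0.01, 0, 0], "delta_rot": [0, 0, 0], "hand": 0}, {"slide": [0.01, 0, 0], "delta_rot": [0, 0, 0], "hand": 0}, {"slide": [0.01, 0, 0], "delta_rot": [0, 0, 0], "hand": 0}, {"slide": [0.01, 0, 0], "delta_rot": [0, 0, 0], "hand": 0}, {"slide": [0.01, 0, 0], "delta_rot": [0, 0, 0], "hand": 0}])

```text
time_s: 18.65
eef_pos: [0.5796, 0.0272, 0.0324]
eef_rot: [0.001, 0.722, 0.692, -0.001]
wrist_force: [-1.0, -14.7, 3.1]
opening: -0.001
```

Call:
drive_tool(deltas=[{"slide": [0.008, 0, 0], "delta_rot": [0, 0, 0], "hand": 0}, {"slide": [0.008, 0, 0], "delta_rot": [0, 0, 0], "hand": 0}, {"slide": [0.008, 0, 0], "delta_rot": [0, 0, 0], "hand": 0}, {"slide": [0.008, 0, 0], "delta_rot": [0, 0, 0], "hand": 0}, {"slide": [0.008, 0, 0], "delta_rot": [0, 0, 0], "hand": 0}])

```text
time_s: 19.27
eef_pos: [0.5797, 0.0292, 0.0324]
eef_rot: [0.001, 0.722, 0.692, -0.001]
wrist_force: [-0.6, -14.4, 4.0]
opening: -0.005
```

Call:
drive_tool(deltas=[{"slide": [0.006, 0, 0], "delta_rot": [0, 0, 0], "hand": 0}, {"slide": [0.006, 0, 0], "delta_rot": [0, 0, 0], "hand": 0}, {"slide": [0.006, 0, 0], "delta_rot": [0, 0, 0], "hand": 0}, {"slide": [0.006, 0, 0], "delta_rot": [0, 0, 0], "hand": 0}, {"slide": [0.006, 0, 0], "delta_rot": [0, 0, 0], "hand": 0}])

```text
time_s: 19.9
eef_pos: [0.5798, 0.0306, 0.0324]
eef_rot: [0.001, 0.722, 0.692, -0.002]
wrist_force: [-0.8, -15.1, 3.1]
opening: -0.002
```

Call:
drive_tool(deltas=[{"slide": [0.006, 0, 0], "delta_rot": [0, 0, 0], "hand": 0}, {"slide": [0.006, 0, 0], "delta_rot": [0, 0, 0], "hand": 0}, {"slide": [0.006, 0, 0], "delta_rot": [0, 0, 0], "hand": 0}, {"slide": [0.006, 0, 0], "delta_rot": [0, 0, 0], "hand": 0}, {"slide": [0.006, 0, 0], "delta_rot": [0, 0, 0], "hand": 0}])

```text
time_s: 20.52
eef_pos: [0.5798, 0.0321, 0.0324]
eef_rot: [0.001, 0.722, 0.692, -0.002]
wrist_force: [0.2, -15.2, 3.6]
opening: -0.003
```

Call:
drive_tool(deltas=[{"slide": [0.006, 0, 0], "delta_rot": [0, 0, 0], "hand": 0}, {"slide": [0.006, 0, 0], "delta_rot": [0, 0, 0], "hand": 0}, {"slide": [0.006, 0, 0], "delta_rot": [0, 0, 0], "hand": 0}, {"slide": [0.006, 0, 0], "delta_rot": [0, 0, 0], "hand": 0}, {"slide": [0.006, 0, 0], "delta_rot": [0, 0, 0], "hand": 0}])

```text
time_s: 21.15
eef_pos: [0.5799, 0.0336, 0.0324]
eef_rot: [0.001, 0.722, 0.692, -0.002]
wrist_force: [-0.9, -15.5, 3.8]
opening: -0.004
```

Call:
drive_tool(deltas=[{"slide": [0.006, 0, 0], "delta_rot": [0, 0, 0], "hand": 0}, {"slide": [0.006, 0, 0], "delta_rot": [0, 0, 0], "hand": 0}, {"slide": [0.006, 0, 0], "delta_rot": [0, 0, 0], "hand": 0}, {"slide": [0.006, 0, 0], "delta_rot": [0, 0, 0], "hand": 0}, {"slide": [0.006, 0, 0], "delta_rot": [0, 0, 0], "hand": 0}])

```text
time_s: 21.78
eef_pos: [0.58, 0.0355, 0.0324]
eef_rot: [0.001, 0.722, 0.692, -0.001]
wrist_force: [-0.4, -14.0, 3.8]
opening: 0.002
```

```bash
python3 look.py 12; python3 -c "
from ov import *
c=ld('scene12');crop(c,340,170,450,235,6,'pics/n.png')
y=np.radians(87.5)"
```

```text
[0.58   0.0355 0.0324] [ -0.7 -12.9   3.8] 21.88
lane x,y of TCP 0.0305 -0.0001
```

View pics/n.png

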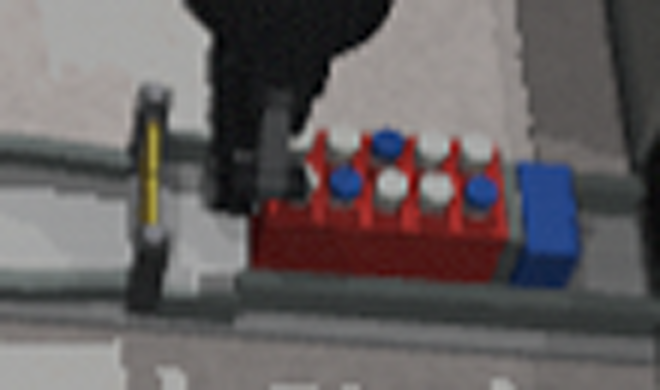

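View pics/L12.png

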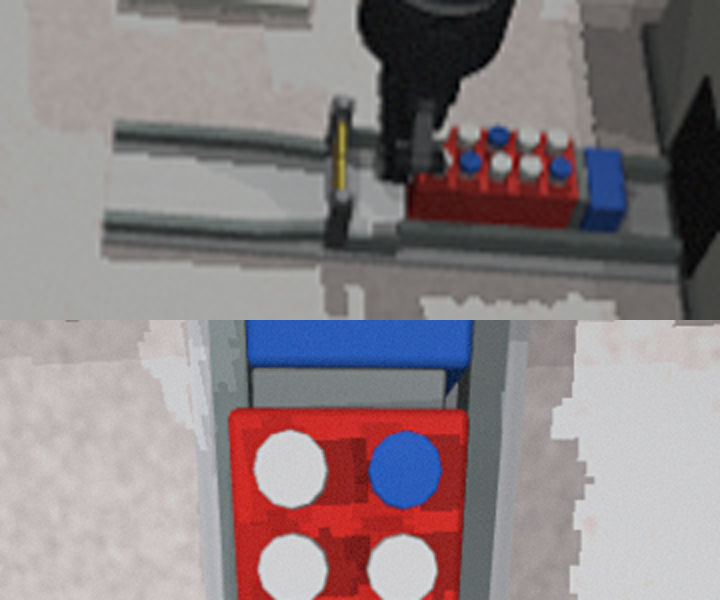

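Call:
drive_tool(deltas=[{"slide": [0.006, 0, 0], "delta_rot": [0, 0, 0], "hand": 0}, {"slide": [0.006, 0, 0], "delta_rot": [0, 0, 0], "hand": 0}, {"slide": [0.006, 0, 0], "delta_rot": [0, 0, 0], "hand": 0}, {"slide": [0.006, 0, 0], "delta_rot": [0, 0, 0], "hand": 0}, {"slide": [0.006, 0, 0], "delta_rot": [0, 0, 0], "hand": 0}])

```text
time_s: 22.5
eef_pos: [0.5799, 0.0356, 0.0324]
eef_rot: [0.002, 0.722, 0.692, -0.002]
wrist_force: [-2.4, -19.6, 4.4]
opening: -0.003
```

Call:
drive_tool(deltas=[{"slide": [-0.008, 0, 0], "delta_rot": [0, 0, 0], "hand": 0}, {"slide": [0, 0, 0], "delta_rot": [0, 0, 0], "hand": 0}, {"slide": [0, 0, 0], "delta_rot": [0, 0, 0], "hand": 0}, {"slide": [0, 0, 0], "delta_rot": [0, 0, 0], "hand": 0}, {"slide": [0, 0, 0], "delta_rot": [0, 0, 0], "hand": 0}])

```text
time_s: 23.12
eef_pos: [0.58, 0.0356, 0.0324]
eef_rot: [0.002, 0.722, 0.692, -0.002]
wrist_force: [-1.7, -17.2, 4.0]
opening: -0.004
```

Call:
drive_tool(deltas=[{"slide": [0, 0, 0], "delta_rot": [0, 0, 0], "hand": 0}, {"slide": [0, 0, 0], "delta_rot": [0, 0, 0], "hand": 0}, {"slide": [0, 0, 0], "delta_rot": [0, 0, 0], "hand": 0}, {"slide": [0, 0, 0], "delta_rot": [0, 0, 0], "hand": 0}, {"slide": [0, 0, 0], "delta_rot": [0, 0, 0], "hand": 0}])

```text
time_s: 23.75
eef_pos: [0.5799, 0.0356, 0.0324]
eef_rot: [0.002, 0.722, 0.692, -0.002]
wrist_force: [-1.4, -17.8, 4.5]
opening: -0.001
```

Call:
drive_tool(deltas=[{"slide": [0, 0, 0], "delta_rot": [0, 0, 0], "hand": 0}, {"slide": [0, 0, 0], "delta_rot": [0, 0, 0], "hand": 0}, {"slide": [0, 0, 0], "delta_rot": [0, 0, 0], "hand": 0}, {"slide": [0, 0, 0], "delta_rot": [0, 0, 0], "hand": 0}, {"slide": [0, 0, 0], "delta_rot": [0, 0, 0], "hand": 0}])

```text
time_s: 24.38
eef_pos: [0.58, 0.0356, 0.0324]
eef_rot: [0.002, 0.722, 0.692, -0.002]
wrist_force: [-1.6, -17.4, 4.1]
opening: 0.004
```

```bash
python3 look.py 13
```

```text
[0.5799 0.0356 0.0324] [ -1.1 -17.9   4.3] 24.48
lane x,y of TCP 0.0306 -0.0001
```

Call:
drive_tool(deltas=[{"slide": [-0.03, 0, 0], "delta_rot": [0, 0, 0], "hand": 0}, {"slide": [-0.04, 0, 0], "delta_rot": [0, 0, 0], "hand": 0}, {"slide": [-0.04, 0, 0], "delta_rot": [0, 0, 0], "hand": 0}, {"slide": [-0.03, 0, 0], "delta_rot": [0, 0, 0], "hand": 0}, {"slide": [0, 0, 0], "delta_rot": [0, 0, 0], "hand": 0}])

```text
time_s: 25.1
eef_pos: [0.5794, 0.0323, 0.032]
eef_rot: [-0.0, 0.722, 0.692, -0.0]
wrist_force: [0.0, 0.3, -0.6]
opening: -0.003
```

Call:
drive_tool(deltas=[{"slide": [0, 0, -0.1], "delta_rot": [0, 0, 0], "hand": 0}, {"slide": [0, 0, -0.3], "delta_rot": [0, 0, 0], "hand": 0}, {"slide": [0, 0, -0.5], "delta_rot": [0, 0, 0], "hand": 0}, {"slide": [0, 0, -0.7], "delta_rot": [0, 0, 0], "hand": 0}, {"slide": [0, 0, -0.7], "delta_rot": [0, 0, 0], "hand": 0}])

```text
time_s: 25.72
eef_pos: [0.5799, 0.0319, 0.1496]
eef_rot: [0.0, 0.722, 0.692, 0.0]
wrist_force: [0.7, -0.5, -0.8]
opening: -0.0
```

Call:
drive_tool(deltas=[{"slide": [-0.6, 0, -0.5], "delta_rot": [0, 0, 0], "hand": 0}, {"slide": [-0.7, 0, -0.3], "delta_rot": [0, 0, 0], "hand": 0}, {"slide": [-0.7, 0, 0], "delta_rot": [0, 0, 0], "hand": 0}, {"slide": [-0.5, 0, 0], "delta_rot": [0, 0, 0], "hand": 0}, {"slide": [0, 0, 0], "delta_rot": [0, 0, 0], "hand": 0}])

```text
time_s: 26.35
eef_pos: [0.5745, -0.0947, 0.1886]
eef_rot: [0.001, 0.723, 0.691, 0.0]
wrist_force: [0.2, -0.9, 0.3]
opening: 0.002
```

```bash
python3 look.py 14; python3 -c "
from ov import *
from bench import ctrl
c=ld('scene14');crop(c,340,170,450,235,6,'pics/n2.png')
cv2.imwrite('pics/s14.png',c['frame'][:,:,::-1]);cv2.imwrite('pics/w14.png',ld('wrist14')['frame'][:,:,::-1])"
```

```text
[ 0.5744 -0.0928  0.1881] [-0.3  0.8  0.1] 26.45
lane x,y of TCP -0.0978 -0.0002
```

View pics/n2.png

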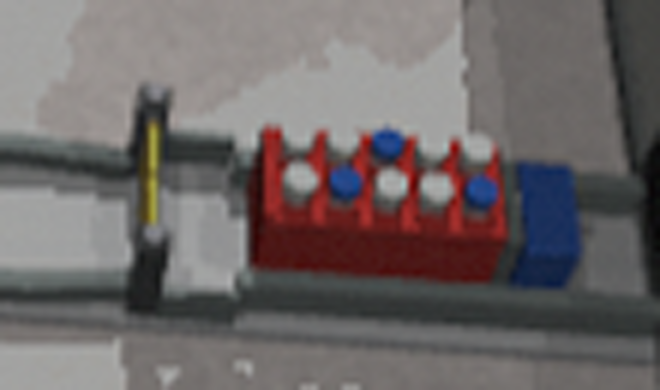

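View pics/s14.png

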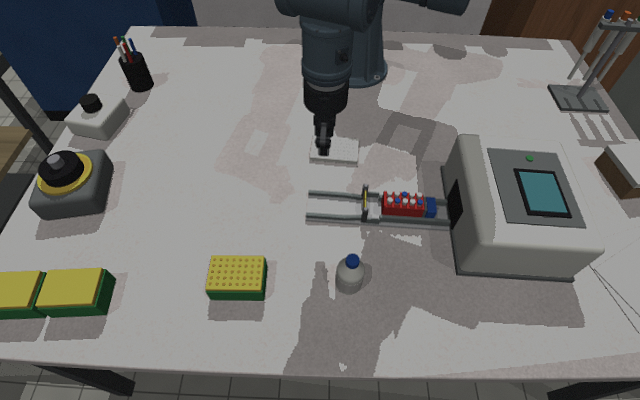

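View pics/w14.png

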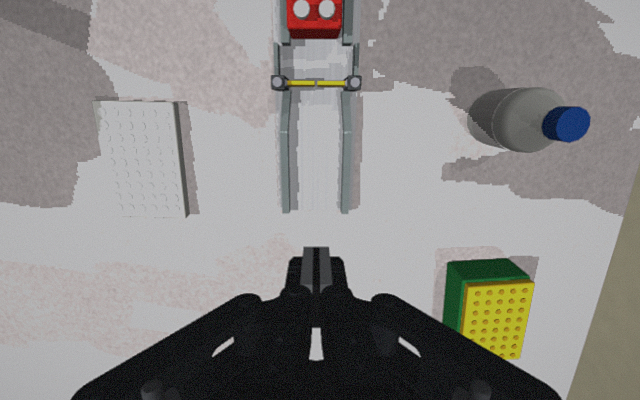

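```bash
python3 -c "
from bench import ctrl
print(ctrl.hand_in())"
```

```text
the job is handed in; nothing more can be done
None
```

The rack is docked and the job is handed in, with the clock at about 26.5 s of the 67 s allowed.

**What I did:** I set the rack on the staging floor with its nose towards the gate. I then pushed it from behind with closed fingers, through the gate and along the bay, and crept it up against the slider.

**Home:** The resistance rose from about 13 N to 19.6 N with no further travel, so I took that as home. I eased off and held a wrist reading of 17–18 N for about 1.9 s. Some of that is the rack's friction on the floor. The highest reading at the end of any move was 19.6 N, but there are no readings between those points.

**Last checks:**
- **Gate:** The pictures show both leaves shut behind the rack. They had already closed behind the fingers while I was pushing, before I took the hand away.
- **Rack and slider:** The rack is upright with its nose touching the slider. Both stayed put when I withdrew.
- **Tip box, bottle and well plate:** They looked unmoved, and the hand was clear of everything.

**Less certain:**
- **Camera disagreement:** The scene and top cameras differed by about 2.5 mm sideways. I averaged them, and the wrist camera agreed with the average.
- **Slider travel:** I judged home only by the force rise and the lack of movement. The slider's travel was not measured directly.

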